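# Ready the charcoal grill

### The job

Get the charcoal grill ready: with the scraper block, push last night's clinkers off the fire plate into the ash pan. Then load the fire plate with every briquette from the green bin, moving them with the scoop only, and finally put the scraper and the scoop back on their own mats. Never touch briquettes or clinkers with the fingers, nor clinkers with the scoop or briquettes with the scraper, and leave the matchbox and the oil bottle where they are.

Things in the scene. Friction and masses are not known exactly. Their poses are not given: they have to be found in the camera images.
- grill: Fixed open grill. Origin under its centre; x points from ash pan (robot side) to back wall. Fire plate (mm): top z 50, x -45 to 150, y +-85; walls up to z 90 at the back and sides, OPEN at x -45, where it drops to the steel ash pan: x -150 to -45, y +-85, floor z 6, rims z 45.
- bin: Green charcoal bin, fixed, 306 x 118 mm. Origin under its centre; x points to the far wall. Inside (mm): floor z 6, x -150 to 100, y +-53; side walls 54 high, 92 from x 10 on; front wall (robot side) 22 high; the far wall slopes up and outwards at 70 degrees from x 100 to z 92.
- scoop: Steel scoop, 160 g. Origin under the centre of its pan; x forward to the open lip, z up when flat. Pan (mm): x -39 to 35, outside width 95, inside 89, floor 3 thick, sides 52 high, back 72. Wooden handle 18 wide (y) x 24, rising backwards at 50 degrees from (-45, 0, 30) to (-122, 0, 122).
- scoop_grip (a point): Grip point on the middle of the scoop's handle, at (-87, 0, 80) mm in the scoop's frame; 18 mm wide along the scoop's y.
- scoop_lip (a point): Middle of the scoop's front edge, underside, at (35, 0, 0) mm in the scoop's frame.
- scraper: Scraper block, standing upright. Origin under its centre; metal foot 48 mm (x) x 110 mm (y) x 30 mm high, on it an orange grip 26 mm (x) x 70 mm (y) up to z 85 mm. It scrapes along its x. Mass about 250 g.
- scraper_grip (a point): Grip point of the scraper, on its axis 66 mm above its underside; 26 mm wide along the scraper's x.
- scoop_mat: Cork mat 250 x 170 x 4 mm, fixed, where the scoop lies. Origin under its centre.
- scraper_mat: Grey rubber mat 250 x 170 x 4 mm, fixed, where the scraper stands. Origin under its centre.
- coal0: Black charcoal briquette, rounded square pillow 40 to 45 mm across, 34 mm thick, origin at its centre; starts on the floor of the bin. May be absent.
- coal1: Black charcoal briquette, rounded square pillow 40 to 45 mm across, 34 mm thick, origin at its centre; starts on the floor of the bin. May be absent.
- coal2: Black charcoal briquette, rounded square pillow 40 to 45 mm across, 34 mm thick, origin at its centre; starts on the floor of the bin. May be absent.
- coal3: Black charcoal briquette, rounded square pillow 40 to 45 mm across, 34 mm thick, origin at its centre; starts on the floor of the bin. May be absent.
- coal4: Black charcoal briquette, rounded square pillow 40 to 45 mm across, 34 mm thick, origin at its centre; starts on the floor of the bin. May be absent.
- coal5: Black charcoal briquette, rounded square pillow 40 to 45 mm across, 34 mm thick, origin at its centre; starts on the floor of the bin. May be absent.
- clinker0: Rust-brown lump of burnt clinker 27 x 23 x 16 mm, origin at its centre; starts on the fire plate. May be absent.
- clinker1: Rust-brown lump of burnt clinker 27 x 23 x 16 mm, origin at its centre; starts on the fire plate. May be absent.
- clinker2: Rust-brown lump of burnt clinker 27 x 23 x 16 mm, origin at its centre; starts on the fire plate. May be absent.
- clinker3: Rust-brown lump of burnt clinker 27 x 23 x 16 mm, origin at its centre; starts on the fire plate. May be absent.
- matchbox: Blue matchbox 55 x 36 x 16 mm between grill and bin; leave alone. Origin under its centre.
- oil_bottle: Green oil bottle 190 mm tall at the far side; leave alone. Origin under its centre.

How it is judged:
On the way, in this order (a step that is already met when the one before it is completed fails the run):
1. All clinkers lie in the ash pan (x of clinker0 in the frame of grill between -0.152 and -0.043 m and y of clinker0 in the frame of grill between -0.087 and 0.087 m and z of clinker0 in the frame of grill between 0 and 0.045 m and x of clinker1 in the frame of grill between -0.152 and -0.043 m and y of clinker1 in the frame of grill between -0.087 and 0.087 m and z of clinker1 in the frame of grill between 0 and 0.045 m and x of clinker2 in the frame of grill between -0.152 and -0.043 m and y of clinker2 in the frame of grill between -0.087 and 0.087 m and z of clinker2 in the frame of grill between 0 and 0.045 m and x of clinker3 in the frame of grill between -0.152 and -0.043 m and y of clinker3 in the frame of grill between -0.087 and 0.087 m and z of clinker3 in the frame of grill between 0 and 0.045 m), for 0.2 s.
2. After that, at least one briquette lies in the scoop, lifted so that its centre is over 100 mm above the counter ((((x of coal0 in the frame of scoop between -0.037 and 0.037 m and y of coal0 in the frame of scoop between -0.05 and 0.05 m and z of coal0 in the frame of scoop between 0 and 0.07 m) and height (world z) of coal0 above 0.1 m) or ((x of coal1 in the frame of scoop between -0.037 and 0.037 m and y of coal1 in the frame of scoop between -0.05 and 0.05 m and z of coal1 in the frame of scoop between 0 and 0.07 m) and height (world z) of coal1 above 0.1 m) or ((x of coal2 in the frame of scoop between -0.037 and 0.037 m and y of coal2 in the frame of scoop between -0.05 and 0.05 m and z of coal2 in the frame of scoop between 0 and 0.07 m) and height (world z) of coal2 above 0.1 m) or ((x of coal3 in the frame of scoop between -0.037 and 0.037 m and y of coal3 in the frame of scoop between -0.05 and 0.05 m and z of coal3 in the frame of scoop between 0 and 0.07 m) and height (world z) of coal3 above 0.1 m) or ((x of coal4 in the frame of scoop between -0.037 and 0.037 m and y of coal4 in the frame of scoop between -0.05 and 0.05 m and z of coal4 in the frame of scoop between 0 and 0.07 m) and height (world z) of coal4 above 0.1 m) or ((x of coal5 in the frame of scoop between -0.037 and 0.037 m and y of coal5 in the frame of scoop between -0.05 and 0.05 m and z of coal5 in the frame of scoop between 0 and 0.07 m) and height (world z) of coal5 above 0.1 m))), for 0.2 s.
3. All briquettes lie on the fire plate (x of coal0 in the frame of grill between -0.045 and 0.152 m and y of coal0 in the frame of grill between -0.087 and 0.087 m and z of coal0 in the frame of grill between 0.055 and 0.125 m and x of coal1 in the frame of grill between -0.045 and 0.152 m and y of coal1 in the frame of grill between -0.087 and 0.087 m and z of coal1 in the frame of grill between 0.055 and 0.125 m and x of coal2 in the frame of grill between -0.045 and 0.152 m and y of coal2 in the frame of grill between -0.087 and 0.087 m and z of coal2 in the frame of grill between 0.055 and 0.125 m and x of coal3 in the frame of grill between -0.045 and 0.152 m and y of coal3 in the frame of grill between -0.087 and 0.087 m and z of coal3 in the frame of grill between 0.055 and 0.125 m and x of coal4 in the frame of grill between -0.045 and 0.152 m and y of coal4 in the frame of grill between -0.087 and 0.087 m and z of coal4 in the frame of grill between 0.055 and 0.125 m and x of coal5 in the frame of grill between -0.045 and 0.152 m and y of coal5 in the frame of grill between -0.087 and 0.087 m and z of coal5 in the frame of grill between 0.055 and 0.125 m), for 0.3 s.
At the end, for the whole second after the job is handed in: All clinkers in the ash pan; all briquettes within the fire plate's walls, centres not past its open edge and under 75 mm above it; scoop flat on the cork mat, scraper upright on the grey mat, origins within 60 mm of the mat's centre, tilted under 7 degrees; all released and at rest (all of step 1 and all of step 3 and linear speed of each of coal0, coal1, coal2, coal3, coal4, coal5, clinker0, clinker1, clinker2, clinker3 below 0.03 m/s and horizontal distance between scoop and scoop_mat below 0.06 m and height (world z) of each of scoop, scraper below 0.012 m and angle between each of scoop, scraper's own z axis and vertical below 0.12 rad and linear speed of each of scoop, scraper below 0.02 m/s and horizontal distance between scraper and scraper_mat below 0.06 m); the robot touches nothing.
It fails at once if The fingers touch a briquette or a clinker (over 1 N) (contact force between the fingers and coal0 above 1 N or contact force between the fingers and coal1 above 1 N or contact force between the fingers and coal2 above 1 N or contact force between the fingers and coal3 above 1 N or contact force between the fingers and coal4 above 1 N or contact force between the fingers and coal5 above 1 N or contact force between the fingers and clinker0 above 1 N or contact force between the fingers and clinker1 above 1 N or contact force between the fingers and clinker2 above 1 N or contact force between the fingers and clinker3 above 1 N).
It fails at once if The scoop touches a clinker, or the scraper a briquette (over 1 N) (contact force between scoop and clinker0 above 1 N or contact force between scoop and clinker1 above 1 N or contact force between scoop and clinker2 above 1 N or contact force between scoop and clinker3 above 1 N or contact force between scraper and coal0 above 1 N or contact force between scraper and coal1 above 1 N or contact force between scraper and coal2 above 1 N or contact force between scraper and coal3 above 1 N or contact force between scraper and coal4 above 1 N or contact force between scraper and coal5 above 1 N).
It fails at once if The matchbox or the oil bottle is moved more than 30 mm (distance of any of matchbox, oil_bottle from where it was at the start of the episode above 0.03 m).
Of coal0, coal1, coal2, coal3, coal4, coal5 only 4 to 6 are there at a start; the rules pass over those that are not, and their reading is None.
Of clinker0, clinker1, clinker2, clinker3 only 2 to 4 are there at a start; the rules pass over those that are not, and their reading is None.
At some moment in a run one of scoop, scraper may be knocked a few centimetres aside while the robot is not near it.
It also fails if it takes over 210 s, if anything falls off the work surface, if the arm or the gripper's body presses on something with over 40 N, if the wrist force passes 120 N, or if a joint passes its speed limit or range.

### The arm

A 6-joint arm with a two-finger parallel gripper is mounted at the origin on the work surface. World frame = base frame: x ahead of the robot, y to its left, z up, the work surface at z = 0. Lengths are in m, angles in rad, forces in N, time in s.
With the tool pointing down it reaches from about 0.35 to 0.975 m from the base axis. Payload 4.9 kg.
Tool frame: the origin (TCP) lies at the very end of the fingers, on their centre line; the grasp point (between the pads) lies 19 mm behind it (ctrl.tcp_to_grasp is the z of the grasp point in the tool frame, in m); z points along the fingers, y is the line along which they close (so a half turn about z gives the same grasp; the last joint's range is limited). The gripper opens to 85 mm and grips with 20 to 120 N. Pads are 22 mm wide; open, the fingers measure 114 mm over their backs; the gripper's body (76 mm by 85 mm) begins 54 mm behind the grasp point. The pads swing forward as they close: fully open they stand 13 mm farther back than shut.
Start: joints at [1.22, 0.053, 1.613, -0, 1.476, -0.119], TCP at [0.144, 0.608, 0.231] pointing down, gripper open.
Joint ranges: [-3.01, 3.01], [-1.01, 2.22], [0.06, 2.58], [-1.02, 4.17], [0.09, 2.62], [-3.14, 3.14]. Speed limits (rad/s): [2.57, 2.57, 3.14, 3.14, 3.14, 3.14].

### API

Orientations are given as a rotation vector (axis times angle).
In Python, from station import ctrl, eyes, job, nets gives the robot as it stands. The module is installed in compiled form; this text tells all that it offers.
- The arm moves only by the tool jog_arm, never from a script. Its argument "commands" is one flat list of numbers, 7 for each row, row after row: the shift along the tool's x, y, z each as a share of 0.06 m, from -1 to 1, then the turn, a rotation vector about the tool's x, y, z each as a share of 0.1 rad, from -1 to 1, then the finger opening in mm, from 0 to 85.4. In form: [x, y, z, ax, ay, az, grip, x, y, z, ax, ay, az, grip, ...]. A call has 1 to 20 rows; each row shifts and turns the commanded pose from where the row before left it, along the tool's axes as they then stand; what a row does not reach is not made up. A row lasts 1/8 s, in which the tool goes at most 62.5 mm and 10.7 degrees, less where a joint would pass 70% of its speed; a pose out of reach is approached as far as the arm can. A call with a number of a shift or a turn outside -1 to 1 is refused whole. A call with a gripper value outside its range is refused whole. The fingers move at their own pace and stop on an object; "newtons" is the grip in N (left out, the last holds). Time passes only in rows, so rows that do not move let the fingers close. It gives the time, the measured TCP pose, the force, the opening and the grip force at its end, in the units of the state.
- ctrl.get_obs(): the state, without advancing time (a new reading comes with each control period).
- eyes.get_image(name): name is "side" or "top"; returns a dict with "image" (384x512x3 uint8, red, green, blue), "z_map" (384x512 float32, m along the optical axis (not along the pixel's ray), 0 where there is no reading), "K" (3x3 intrinsics, pixels), "dist_coeffs" ([k1, k2, p1, p2, k3] as OpenCV has them; the pictures are not rectified), "cam_to_world" (4x4, takes a point from camera to world coordinates). Camera axes: x right, y up, looking along -z (the intrinsics and any distortion apply to the point x, -y, -z); pixel columns grow to the right and rows downward; lengths in m; the calibration is good to about 2 mm. A picture is of the moment at which its call begins.
- job.finish_job(): hands the job in; it is judged then, once.
Trained networks look in the newest picture that a camera, given by its name, has taken for a name from the list of things; names that differ only in an ending like _2 or _b are one class to them, and where a whole thing is asked for, a point or a joint stands for the part that bears it (a point fixed in the world has none). Each returns a list of dicts, best first, with "p" (0 to 1); they miss things now and then, are a little off and sometimes report something else, mostly with a low value. They report only what shows in the picture. A call takes as long as a camera call.
- nets.silhouettes(camera, name): "mask" (384x512 bool, what is visible of it) and "bbox" ([left, top, right, bottom] in pixels, round what is visible of it).
The state is a dict: "t": time; "q": joint angles; "dq": joint speeds; "effort": joint torques, N m; "tool_pos": TCP position; "tool_rot": TCP orientation; "contact_force": force on the tool from outside, world axes, zero at the start; "wrist_torque": the same for the moment, N m; "opening": finger opening in m; "grip_force": force on a finger pad.
Only numpy, scipy, OpenCV 4.12 (cv2) and the standard library are available. Lean on these libraries where they do the work, as an engineer would, in place of code of your own. Each camera call takes 0.05 s, during which the arm holds its last target. There are 200 camera calls.

## Working session

There is one attempt and no reset: what is moved stays moved. The work goes in short steps, Python scripts to look and compute and a tool call to move; the robot and the scene stay as the last step left them, time stands still between calls to the robot, and variables do not carry over. Pictures are saved under pics/ and viewed, at most 14 in all, crops included, and the job is handed in when it is done.

Besides the shell and the picture viewer there is one more tool, called after "Call:" in YAML: its name, and indented under it one key for each argument. jog_arm: Moves the arm, as the interface text tells. Shift numbers are shares of 0.06 m and turn numbers shares of 0.1 rad, none past 1 either way. Its arguments: {"type":"object","properties":{"commands":{"type":"array","items":{"type":"number"}},"newtons":{"type":"number"}},"required":["commands"]}

```bash
mkdir -p pics; ls
cat > h.py <<'E'
import numpy as np, cv2
from scipy.spatial.transform import Rotation as R
from station import ctrl, eyes, job, nets
def pts(im, mask):
    v,u=np.nonzero(mask & (im["z_map"]>0))
    z=im["z_map"][v,u].astype(float)
    n=cv2.undistortPoints(np.stack([u,v],1).astype(np.float64)[:,None],im["K"],im["dist_coeffs"])[:,0]
    c=np.stack([n[:,0]*z,-n[:,1]*z,-z,np.ones_like(z)],1)
    return (c@im["cam_to_world"].T)[:,:3]
def save(im,name): cv2.imwrite("pics/"+name,im["image"][:,:,::-1])
def obs():
    o=ctrl.get_obs(); print("t",round(o["t"],2),"p",np.round(o["tool_pos"],4),"rot",np.round(o["tool_rot"],3),"f",np.round(o["contact_force"],1),"op",round(o["opening"],4),"q",np.round(o["q"],3)); return o
E
python3 - <<'E'
from h import *
obs(); print(R.from_rotvec(ctrl.get_obs()["tool_rot"]).as_matrix().round(3), ctrl.tcp_to_grasp)
for c in ["side","top"]:
    im=eyes.get_image(c); save(im,c+"0.png"); print(c,im["cam_to_world"].round(3).tolist())
    for n in ["grill","bin","scoop","scraper","scoop_mat","scraper_mat","coal0","clinker0","matchbox","oil_bottle"]:
        for d in nets.silhouettes(c,n):
            if d["p"]<.3: continue
            p=pts(im,d["mask"])
            rect=cv2.minAreaRect((p[:,:2]*1000).astype(np.float32))
            print(n,round(d["p"],2),d["bbox"],"n",len(p),"med",np.median(p,0).round(3),"zmax",p[:,2].max().round(3),"rect",np.round(rect[0]),np.round(rect[1]),round(rect[2],1))
E
```

```text
pics
t 0.0 p [0.1433 0.6077 0.23  ] rot [-3.63e-01 -3.12e+00  3.00e-03] f [ 0.2 -0.2  0.3] op 0.0852 q [ 1.22   0.053  1.614 -0.     1.476 -0.119]
[[-0.973  0.23  -0.001]
 [ 0.23   0.973 -0.002]
 [ 0.    -0.002 -1.   ]] -0.0187
side [[0.994, 0.06, -0.089, 0.506], [-0.107, 0.67, -0.735, -0.908], [0.015, 0.74, 0.673, 0.897], [0.0, 0.0, 0.0, 1.0]]
grill 0.88 [175.5, 129.6, 304.2, 204.6] n 7398 med [0.593 0.127 0.046] zmax 0.094 rect [591. 196.] [362. 316.] 1.4
bin 0.86 [185.5, 208.6, 326.8, 281.0] n 7358 med [ 0.617 -0.142  0.033] zmax 0.096 rect [ 608. -105.] [220. 332.] 85.2
scoop 0.85 [183.5, 103.3, 239.7, 143.5] n 969 med [0.533 0.321 0.047] zmax 0.135 rect [529. 361.] [285. 160.] 85.1
scraper 0.77 [214.2, 299.6, 242.7, 359.8] n 1459 med [ 0.518 -0.387  0.034] zmax 0.092 rect [ 521. -341.] [158.  51.] 85.0
scoop_mat 0.75 [180.6, 107.5, 260.5, 149.0] n 1175 med [0.5   0.372 0.002] zmax 0.055 rect [554. 373.] [255. 173.] 6.6
scraper_mat 0.82 [164.0, 302.7, 296.7, 384.0] n 8067 med [ 0.535 -0.392  0.003] zmax 0.031 rect [ 524. -376.] [177. 251.] 86.1
coal0 0.73 [251.4, 144.1, 258.1, 15
[... 2573 characters left out ...]
al0 0.53 [314.6, 189.4, 331.0, 201.4] n 154 med [ 0.632 -0.176  0.037] zmax 0.046 rect [ 633. -179.] [35. 44.] 0.3
coal0 0.44 [311.3, 201.2, 325.2, 217.1] n 190 med [ 0.587 -0.173  0.035] zmax 0.045 rect [ 588. -178.] [43. 46.] 36.5
clinker0 0.66 [199.3, 194.3, 206.5, 205.3] n 63 med [0.605 0.153 0.066] zmax 0.071 rect [607. 153.] [20. 25.] 50.6
clinker0 0.47 [212.9, 204.0, 219.6, 211.9] n 52 med [0.587 0.114 0.066] zmax 0.071 rect [586. 114.] [20. 17.] 1.3
matchbox 0.83 [253.2, 246.1, 266.0, 264.2] n 235 med [ 0.453 -0.006  0.016] zmax 0.022 rect [452.  -6.] [55. 35.] 0.9
oil_bottle 0.78 [251.4, 113.6, 272.6, 147.2] n 644 med [ 0.791 -0.004  0.127] zmax 0.194 rect [816. -10.] [65. 91.] 70.6
```

Run:
```python
import cv2
t=cv2.imread("pics/top0.png"); cv2.imwrite("pics/top0c.png",cv2.resize(t[100:300,90:430],None,fx=2.35,fy=2.35,interpolation=cv2.INTER_CUBIC))
s=cv2.imread("pics/side0.png"); cv2.imwrite("pics/side0c.png",cv2.resize(s[95:384,150:360],None,fx=2,fy=2,interpolation=cv2.INTER_CUBIC))
```

```text
(no output)
```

View pics/top0c.png

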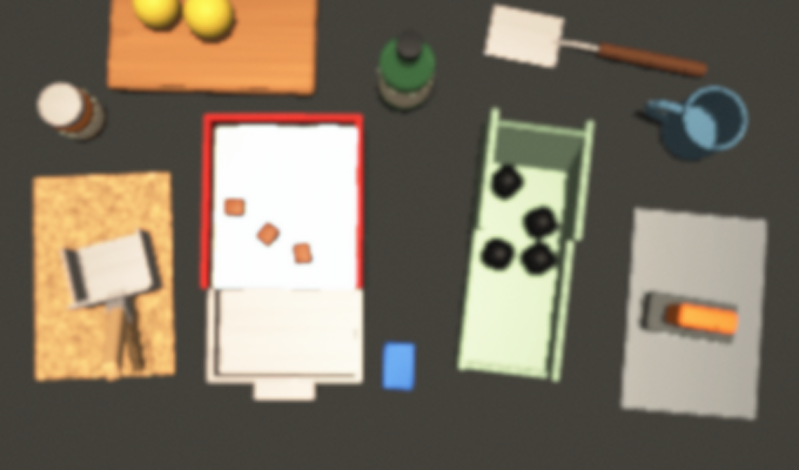

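View pics/side0c.png

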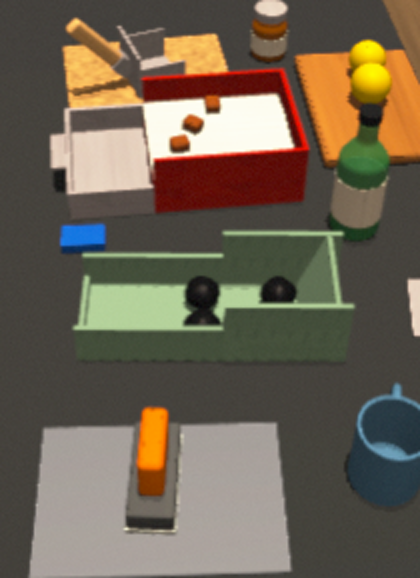

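The top crop shows three clinkers at about (234,207), (268,234) and (302,253), and four briquettes at (508,180), (540,221), (498,253) and (538,257). The scoop lies at (110,275) with its handle toward the robot, and the scraper stands at (700,318). Next I'll fit exact poses from the depth data.

```bash
cat >> h.py <<'E'
from scipy.optimize import least_squares
def B(x0,x1,y0,y1,z0,z1): return np.array([[x0,x1],[y0,y1],[z0,z1]])/1000.
MODELS={
"grill":[B(-45,150,-85,85,0,50),B(-45,156,85,91,0,90),B(-45,156,-91,-85,0,90),B(150,156,-91,91,0,90),B(-150,-45,-85,85,0,6),B(-150,-45,85,91,0,45),B(-150,-45,-91,-85,0,45),B(-156,-150,-91,91,0,45)],
"bin":[B(-150,100,-53,53,0,6),B(-156,10,53,59,0,54),B(-156,10,-59,-53,0,54),B(10,136,53,59,0,92),B(10,136,-59,-53,0,92),B(-156,-150,-59,59,0,22)]+[B(100+k*4/2.747,108+k*4/2.747,-53,53,6+k*4,10+k*4) for k in range(22)],
"scoop":[B(-39,35,-47.5,47.5,0,3),B(-39,35,44.5,47.5,0,52),B(-39,35,-47.5,-44.5,0,52),B(-39,-36,-47.5,47.5,0,72)]+[B(-45-77*s-13,-45-77*s+13,-9,9,30+92*s-9,30+92*s+9) for s in np.linspace(0,1,12)],
"scraper":[B(-24,24,-55,55,0,30),B(-13,13,-35,35,30,85)],
"matchbox":[B(-27.5,27.5,-18,18,0,16)]}
def fit(name,P,x0,z0=0.0,zmin=0.012):
    P=P[P[:,2]>z0+zmin]
    def sd(Q):
        d=[]
        for b in MODELS[name]:
            q=np.abs(Q-b.mean(1))-(b[:,1]-b[:,0])/2
            d.append(np.linalg.norm(np.maximum(q,0),axis=1)+np.minimum(q.max(1),0))
        return np.min(d,0)
    def f(p):
        c,s=np.cos(p[2]),np.sin(p[2]); d=P-np.array([p[0],p[1],z0])
        return sd(np.stack([c*d[:,0]+s*d[:,1],-s*d[:,0]+c*d[:,1],d[:,2]],1))
    best=min((least_squares(f,[x0[0]+dx,x0[1]+dy,x0[2]+dt],loss="soft_l1",f_scale=.003) for dx in(-.015,.015) for dy in (-.01,.01) for dt in (-.1,.1)),key=lambda r:r.cost)
    return best.x, np.median(np.abs(f(best.x))), len(P)
def box(P,c,rx,ry): return P[(abs(P[:,0]-c[0])<rx)&(abs(P[:,1]-c[1])<ry)]
def local(p,pose):
    c,s=np.cos(pose[2]),np.sin(pose[2]); d=np.asarray(p)[:2]-pose[:2]; return np.array([c*d[0]+s*d[1],-s*d[0]+c*d[1]])
def cloud(tag=None,cams=("top","side")):
    out=[]
    for c in cams:
        im=eyes.get_image(c)
        if tag: save(im,f"{c}_{tag}.png")
        out.append(pts(im,np.ones(im["z_map"].shape,bool)))
    return out
E
python3 - <<'E'
from h import *
T,S=cloud()
for nm,c,rx,ry,x0,z0 in [("grill",(.59,.14),.21,.115,(.59,.14,0),0),("bin",(.6,-.15),.18,.085,(.6,-.15,-.1),0),("scoop",(.53,.345),.13,.08,(.555,.345,.2),.004),("scraper",(.52,-.36),.06,.1,(.52,-.36,-.1),.004),("matchbox",(.452,-.006),.05,.04,(.452,-.006,0),0)]:
    for w,P in (("T",T),("S",S)):
        r=fit(nm,box(P,c,rx,ry),x0,z0); print(nm,w,r[0].round(4),"res",r[1].round(4),r[2])
# plate height
for P,w in((T,"T"),(S,"S")):
    q=box(P,(.68,.1),.03,.03); print("plate z",w,np.median(q[:,2]))
    q=box(P,(.53,-.15),.03,.03); print("bin floor z",w,np.median(q[:,2]))
E
```

```text
grill T [0.5897 0.1351 0.0119] res 0.0013 5870
grill S [0.5876 0.1343 0.0239] res 0.0015 6113
bin T [ 0.6038 -0.1505 -0.1034] res 0.0008 2510
bin S [ 0.6043 -0.1502 -0.0987] res 0.0011 5772
scoop T [0.5637 0.3465 0.2748] res 0.0007 674
scoop S [0.5619 0.3448 0.2751] res 0.001 791
scraper T [ 0.5186 -0.361  -0.1385] res 0.001 666
scraper S [ 0.518  -0.3611 -0.1385] res 0.0011 1293
matchbox T [ 0.4521 -0.0037 -0.0221] res 0.0011 238
matchbox S [ 0.4499 -0.0065  0.047 ] res 0.0014 207
plate z T 0.05032454616218929
bin floor z T 0.00648013104149503
plate z S 0.04830142508963331
bin floor z S 0.004599063167640471
```

```bash
cat >> h.py <<'E'
import json
def rot(a,pitch=0.0):   # closing line along angle a in the world; pitch = turn about tool y (+: fingers swing toward -x' )
    c,s=np.cos(a),np.sin(a)
    return R.from_matrix(np.array([[-s,c,0],[c,s,0],[0,0,-1.]]).T.reshape(3,3).T if False else np.column_stack([[-s,c,0],[c,s,0],[0,0,-1.]]))*R.from_rotvec([0,pitch,0])
def plan(wps,start=None,cap=.95):
    """wps: (pos, Rotation, grip, speedshare[, hold])"""
    if start is None:
        o=ctrl.get_obs(); start=(o["tool_pos"],R.from_rotvec(o["tool_rot"]))
    p,r=np.array(start[0],float),start[1]; rows=[]
    for w in wps:
        tp,tr,g,sp=w[:4]; tp=np.array(tp,float)
        n=max(1,int(np.ceil(max(np.linalg.norm(tp-p)/(.06*sp*cap),(r.inv()*tr).magnitude()/(.1*sp*cap)-1e-6))))
        p0,r0=p.copy(),r; dr=(r0.inv()*tr).as_rotvec()
        for k in range(1,n+1):
            qp=p0+(tp-p0)*k/n; qr=r0*R.from_rotvec(dr*k/n)
            sh=np.clip(np.round(r.inv().apply(qp-p)/.06,2),-1,1); tu=np.clip(np.round((r.inv()*qr).as_rotvec()/.1,2),-1,1)
            rows.append([*sh,*tu,g]); p=p+r.apply(sh*.06); r=r*R.from_rotvec(tu*.1)
        for _ in range(w[4] if len(w)>4 else 0): rows.append([0,0,0,0,0,0,g])
    print(len(rows),"rows; end",p.round(4))
    for i in range(0,len(rows),20): print("["+", ".join(f"{v+0:g}" for q in rows[i:i+20] for v in q)+"]")
    return p,r
E
python3 - <<'E'
from h import *
r=rot(-.1385); m=rot(.65)
plan([((.45,.15,.25),m,85,1),((.5183,-.361,.18),r,85,1)])
E
```

```text
20 rows; end [ 0.518  -0.3611  0.1803]
[-0.67, -0.63, -0.03, 0, 0, 0.69, 85, -0.72, -0.57, -0.03, 0, 0, 0.69, 85, -0.75, -0.53, -0.03, 0, 0, 0.69, 85, -0.79, -0.48, -0.03, 0, 0, 0.69, 85, -0.81, -0.42, -0.04, 0, 0, 0.68, 85, -0.85, -0.36, -0.03, 0, 0, 0.69, 85, -0.86, -0.3, -0.03, 0, 0, 0.69, 85, -0.89, -0.24, -0.03, 0, 0, 0.69, 85, -0.9, -0.19, -0.03, 0, 0, 0.69, 85, -0.91, -0.11, -0.03, 0, 0, 0.69, 85, -0.75, -0.43, 0.12, 0, 0, 0.79, 85, -0.78, -0.36, 0.11, 0, 0, 0.79, 85, -0.8, -0.3, 0.12, 0, 0, 0.79, 85, -0.83, -0.24, 0.12, 0, 0, 0.78, 85, -0.84, -0.17, 0.11, 0, 0, 0.79, 85, -0.85, -0.11, 0.12, 0, 0, 0.79, 85, -0.86, -0.04, 0.12, 0, 0, 0.79, 85, -0.86, 0.03, 0.11, 0, 0, 0.79, 85, -0.85, 0.1, 0.12, 0, 0, 0.79, 85, -0.85, 0.16, 0.11, 0, 0, 0.78, 85]
```

Call:
jog_arm:
  commands: [-0.65,-0.65,0,0,0,0.7,85,-0.7,-0.55,0,0,0,0.7,85,-0.75,-0.55,0,0,0,0.7,85,-0.8,-0.5,0,0,0,0.7,85,-0.8,-0.4,0,0,0,0.7,85,-0.85,-0.35,0,0,0,0.7,85,-0.85,-0.3,0,0,0,0.7,85,-0.9,-0.25,0,0,0,0.7,85,-0.9,-0.2,0,0,0,0.7,85,-0.9,-0.1,0,0,0,0.7,85,-0.75,-0.45,0,0,0,0.8,85,-0.8,-0.35,0,0,0,0.8,85,-0.8,-0.3,0,0,0,0.8,85,-0.85,-0.25,0,0,0,0.8,85,-0.85,-0.15,0,0,0,0.8,85,-0.85,-0.1,0.1,0,0,0.8,85,-0.85,-0.05,0.1,0,0,0.75,85,-0.85,0.05,0.2,0,0,0.75,85,-0.85,0.1,0.2,0,0,0.75,85,-0.85,0.15,0.2,0,0,0.75,85]
  newtons: 60

```text
t: 3.7
tool_pos: [0.508, -0.3669, 0.183]
tool_rot: [2.375, 2.056, 0.0]
contact_force: [-0.1, 0.1, -0.0]
opening: 0.0849
grip_force: 0.0
```

Run:
```python
from h import *
obs()
P,=cloud("pre",("side",))
r=fit("scraper",box(P,(.52,-.36),.08,.12),(.52,-.36,-.14),.004); print(r)
x=r[0]
plan([((x[0],x[1],.1),rot(x[2]),85,.8),((x[0],x[1],.053),rot(x[2]),85,.5,2)])
```

```text
t 3.7 p [ 0.508  -0.3669  0.183 ] rot [2.375 2.056 0.   ] f [-0.1  0.1 -0. ] op 0.0849 q [-0.744  0.089  1.656  0.     1.396 -0.601]
(array([ 0.51091356, -0.36039694, -0.08082382]), np.float64(0.3723902974896657), 13739)
6 rows; end [ 0.5108 -0.3606  0.0527]
[0.1, 0.02, 0.67, -0.01, 0.01, -0.34, 85, 0.1, 0.02, 0.67, -0.01, 0.02, -0.34, 85, 0, 0, 0.39, 0, 0, 0, 85, 0, 0, 0.4, 0, 0, 0, 85, 0, 0, 0, 0, 0, 0, 85, 0, 0, 0, 0, 0, 0, 85]
```

Run:
```python
from h import *
obs()
P,=cloud(None,("side",))
P=P[P[:,2]<.1]
r=fit("scraper",box(P,(.52,-.36),.08,.12),(.52,-.36,-.14),.004); print(r)
x=np.array([.5183,-.361,-.1385])
plan([((x[0],x[1],.1),rot(x[2]),85,.8),((x[0],x[1],.053),rot(x[2]),85,.5,2)])
```

```text
t 3.75 p [ 0.5069 -0.372   0.1805] rot [ 2.38   2.049 -0.005] f [-4.  -1.7 -1.2] op 0.0849 q [-0.75   0.097  1.653 -0.003  1.392 -0.6  ]
(array([ 0.51812297, -0.36118533, -0.12575655]), np.float64(0.00111662578642935), 1288)
6 rows; end [ 0.5181 -0.3607  0.0531]
[0.08, 0.09, 0.67, -0.01, 0, -0.04, 85, 0.08, 0.08, 0.68, -0.02, 0, -0.04, 85, 0, 0, 0.39, 0, 0, 0, 85, 0, 0, 0.39, 0, 0, 0, 85, 0, 0, 0, 0, 0, 0, 85, 0, 0, 0, 0, 0, 0, 85]
```

Call:
jog_arm:
  commands: [0.1,0.1,0.6,0,0,0,85,0.1,0.1,0.6,0,0,0,85,0,0,0,0,0,0,85,0,0,0,0,0,0,85]

```text
t: 4.3
tool_pos: [0.522, -0.3552, 0.113]
tool_rot: [2.37, 2.059, 0.0]
contact_force: [0.5, -1.1, 0.9]
opening: 0.085
grip_force: 0.0
```

Run:
```python
from h import *
obs()
x=np.array([.5183,-.361,-.1385])
plan([((x[0],x[1],.052),rot(x[2]),85,.5,2)])
```

```text
t 4.3 p [ 0.522  -0.3552  0.113 ] rot [2.37  2.059 0.   ] f [ 0.5 -1.1  0.9] op 0.085 q [-0.715  0.164  1.697 -0.     1.279 -0.575]
5 rows; end [ 0.5183 -0.3608  0.0518]
[-0.03, -0.02, 0.34, 0.01, 0, -0.01, 85, -0.04, -0.01, 0.34, 0, 0.01, 0, 85, -0.03, -0.02, 0.34, 0.01, 0, -0.01, 85, 0, 0, 0, 0, 0, 0, 85, 0, 0, 0, 0, 0, 0, 85]
```

Call:
jog_arm:
  commands: [-0.03,-0.02,0.34,0,0,0,85,-0.04,-0.02,0.34,0,0,0,85,-0.03,-0.02,0.34,0,0,0,85,0,0,0,0,0,0,85,0,0,0,0,0,0,10,0,0,0,0,0,0,10,0,0,0,0,0,0,10,0,0,0,0,0,0,10,0,0,0,0,0,0,10,0,0,0,0,0,0,10,0,0,-0.3,0,0,0,10,0,0,-0.6,0,0,0,10,0,0,-0.8,0,0,0,10,0,0,-0.8,0,0,0,10,0,0,-0.5,0,0,0,10,0,0,0,0,0,0,10,0,0,0,0,0,0,10]
  newtons: 80

```text
t: 6.42
tool_pos: [0.516, -0.3596, 0.2277]
tool_rot: [-2.37, -2.057, 0.001]
contact_force: [-1.0, -0.0, -3.8]
opening: 0.0254
grip_force: 79.2
```

Run:
```python
from h import *
o=obs(); tp=o["tool_pos"]
S,T=cloud("lift",("side","top"))
for P,w in ((S,"S"),(T,"T")):
    P=box(P,tp,.08,.12); P=P[(P[:,2]<tp[2]-.005)&(P[:,2]>.09)]
    print(w,fit("scraper",P,(tp[0],tp[1],-.14),tp[2]-.047,-1), P[:,2].min())
# clinkers in grill frame
G=np.array([.589,.135,.015]); Q=T[(T[:,2]>.057)&(T[:,2]<.075)]
L=np.array([local(p,G) for p in box(Q,G,.2,.1)]); L=L[(abs(L[:,1])<.078)&(L[:,0]>-.04)&(L[:,0]<.142)]
k=cv2.kmeans(L.astype(np.float32),3,None,(3,50,1e-6),5,0); print("clinkers(grill)",k[2].round(3),[ (k[1]==i).sum() for i in range(3)], L.min(0).round(3),L.max(0).round(3))
```

```text
t 6.42 p [ 0.516  -0.3596  0.2277] rot [-2.370e+00 -2.057e+00  1.000e-03] f [-1.  -0.  -3.8] op 0.0254 q [-0.727  0.067  1.604 -0.     1.474 -0.586]
S (array([ 0.51309856, -0.36036849, -0.13546352]), np.float64(0.001038373757245182), 950) 0.17839347119241888
T (array([ 0.51391545, -0.3590849 , -0.12810598]), np.float64(0.0008824752747451647), 424) 0.17932273157489753
clinkers(grill) [[ 0.018  0.019]
 [-0.004 -0.022]
 [ 0.05   0.059]] [np.int64(77), np.int64(78), np.int64(81)] [-0.016 -0.034] [0.061 0.072]
```

Run:
```python
from h import *
G=np.array([.589,.135,.015]); r=rot(.015)
def g(x,y,z): c,s=np.cos(G[2]),np.sin(G[2]); return (G[0]+c*x-s*y,G[1]+s*x+c*y,z)
print(g(.108,.025,.23))
e=plan([((.52,.03,.23),rot(-.05),10,.9),(g(.108,.025,.2),r,10,.8,2)])
```

```text
(np.float64(0.6966128642901526), np.float64(0.16161712680341742), 0.23)
15 rows; end [0.6964 0.1613 0.1999]
[0.8, -0.11, 0, -0.01, 0, -0.11, 10, 0.81, -0.09, -0.01, 0, -0.01, -0.12, 10, 0.81, -0.09, 0, -0.01, 0, -0.11, 10, 0.8, -0.08, -0.01, 0, -0.01, -0.12, 10, 0.81, -0.07, 0, -0.01, 0, -0.11, 10, 0.81, -0.06, -0.01, 0, 0, -0.11, 10, 0.81, -0.05, 0, -0.01, -0.01, -0.12, 10, 0.81, -0.04, -0.01, 0, 0, -0.11, 10, 0.47, 0.57, 0.1, 0, 0, -0.13, 10, 0.46, 0.57, 0.1, 0, 0, -0.13, 10, 0.45, 0.58, 0.1, 0, 0, -0.13, 10, 0.45, 0.58, 0.1, 0, 0, -0.13, 10, 0.43, 0.59, 0.1, 0, 0, -0.13, 10, 0, 0, 0, 0, 0, 0, 10, 0, 0, 0, 0, 0, 0, 10]
```

Call:
jog_arm:
  commands: [0.8,-0.1,0,0,0,-0.1,10,0.8,-0.1,0,0,0,-0.1,10,0.8,-0.1,0,0,0,-0.1,10,0.8,-0.08,0,0,0,-0.1,10,0.8,-0.07,0,0,0,-0.1,10,0.8,-0.06,0,0,0,-0.15,10,0.8,-0.05,0,0,0,-0.15,10,0.8,-0.04,0,0,0,-0.1,10,0.45,0.6,0.1,0,0,-0.15,10,0.45,0.6,0.1,0,0,-0.15,10,0.45,0.6,0.1,0,0,-0.1,10,0.45,0.55,0.1,0,0,-0.1,10,0.45,0.55,0.1,0,0,-0.15,10,0,0,0,0,0,0,10,0,0,0,0,0,0,10]

```text
t: 8.4
tool_pos: [0.6973, 0.1557, 0.198]
tool_rot: [-2.204, -2.235, 0.005]
contact_force: [-0.4, -0.5, -1.9]
opening: 0.0252
grip_force: 80.6
```

Run:
```python
from h import *
G=np.array([.589,.135,.015]); r=rot(.015)
def g(x,y,z): c,s=np.cos(G[2]),np.sin(G[2]); return (G[0]+c*x-s*y,G[1]+s*x+c*y,z)
o=obs(); tp=o["tool_pos"]; print(local(tp,G))
S,=cloud(None,("side",)); P=box(S,tp,.08,.1); P=P[(P[:,2]<tp[2]-.005)&(P[:,2]>.105)]
x=fit("scraper",P,(tp[0],tp[1],.015),tp[2]-.048,-1)[0]; print(x, local(x,G), x[2]-G[2], P[:,2].min())
plan([(g(.108,.025,.102),r,10,.5,2)])
plan([(g(.108,.025,.102),r,10,.5,2)],start=(g(.108,.025,.102),r))
plan([(g(-.052,.025,.102),r,10,.35,2)],start=(g(.108,.025,.102),r))
```

```text
t 8.4 p [0.6973 0.1557 0.198 ] rot [-2.204 -2.235  0.005] f [-0.4 -0.5 -1.9] op 0.0252 q [ 0.116  0.281  1.414 -0.     1.451  0.102]
[0.1085894  0.01911745]
[0.69312353 0.15505097 0.01801742] [0.10441257 0.01848692] 0.003017421233675547 0.1463817738282509
6 rows; end [0.6966 0.1614 0.1017]
[0.03, 0, 0.4, -0.01, 0, 0, 10, 0.02, 0, 0.41, 0, 0, -0.01, 10, 0.03, -0.01, 0.4, -0.01, 0, 0, 10, 0.02, 0, 0.41, 0, 0.01, 0, 10, 0, 0, 0, 0, 0, 0, 10, 0, 0, 0, 0, 0, 0, 10]
3 rows; end [0.6966 0.1616 0.102 ]
[0, 0, 0, 0, 0, 0, 10, 0, 0, 0, 0, 0, 0, 10, 0, 0, 0, 0, 0, 0, 10]
11 rows; end [0.5364 0.1592 0.102 ]
[0, -0.3, 0, 0, 0, 0, 10, 0, -0.29, 0, 0, 0, 0, 10, 0, -0.3, 0, 0, 0, 0, 10, 0, -0.3, 0, 0, 0, 0, 10, 0, -0.29, 0, 0, 0, 0, 10, 0, -0.3, 0, 0, 0, 0, 10, 0, -0.29, 0, 0, 0, 0, 10, 0, -0.3, 0, 0, 0, 0, 10, 0, -0.3, 0, 0, 0, 0, 10, 0, 0, 0, 0, 0, 0, 10, 0, 0, 0, 0, 0, 0, 10]
```

Call:
jog_arm:
  commands: [0.03,0.02,0.4,0,0,0,10,0.03,0.02,0.4,0,0,0,10,0.02,0,0.4,0,0,0,10,0.02,0,0.38,0,0,0,10,0,0,0,0,0,0,10,0,0,0,0,0,0,10]

```text
t: 9.2
tool_pos: [0.7012, 0.1622, 0.1059]
tool_rot: [2.205, 2.237, 0.001]
contact_force: [0.3, 0.7, -2.7]
opening: 0.0248
grip_force: 80.5
```

Call:
jog_arm:
  commands: [0,0,0.04,0,0,0,10,0,-0.3,0,0,0,0,10,0,-0.3,0,0,0,0,10,0,-0.3,0,0,0,0,10,0,-0.3,0,0,0,0,10,0,-0.3,0,0,0,0,10,0,-0.3,0,0,0,0,10,0,-0.3,0,0,0,0,10,0,-0.3,0,0,0,0,10,0,-0.3,0,0,0,0,10,0,0,0,0,0,0,10,0,0,0,0,0,0,10]

```text
t: 10.7
tool_pos: [0.5398, 0.1599, 0.104]
tool_rot: [2.205, 2.236, 0.003]
contact_force: [1.0, 0.2, -3.0]
opening: 0.0252
grip_force: 80.6
```

Run:
```python
from h import *
S,T=cloud("pull",("side","top"))
a=cv2.imread("pics/top_pull.png")[130:290,160:260]; b=cv2.imread("pics/side_pull.png")[110:220,150:320]
a=cv2.resize(a,None,fx=3,fy=3,interpolation=2); b=cv2.resize(b,None,fx=2.8,fy=2.8,interpolation=2)
c=np.zeros((max(a.shape[0],b.shape[0]),a.shape[1]+b.shape[1],3),np.uint8); c[:a.shape[0],:a.shape[1]]=a; c[:b.shape[0],a.shape[1]:]=b
cv2.imwrite("pics/pull.png",c)
```

```text
(no output)
```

View pics/pull.png

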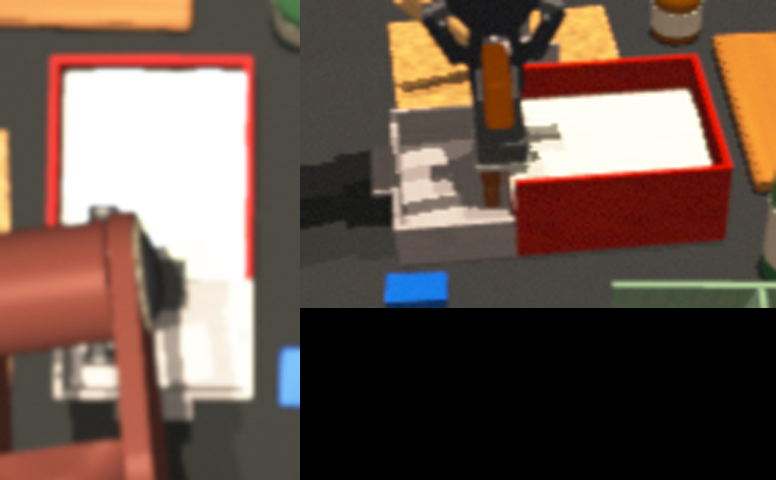

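Plate looks clear, with one clinker near the pan edge under the scraper at (492,187). I'll lift, move toward the grey mat, then check.

Call:
jog_arm:
  commands: [0,0,-0.3,0,0,0,10,0,0,-0.7,0,0,0,10,0,0,-0.8,0,0,0,10,-0.5,0,-0.4,0,0,0,10,-0.8,0,0,0,0,0.1,10,-0.8,0,0,0,0,0.1,10,-0.8,0,0,0,0,0.1,10,-0.8,0,0,0,0,0.1,10,-0.8,0,0,0,0,0.1,10,-0.8,0,0,0,0,0.1,10,-0.8,0,0,0,0,0.1,10,-0.8,0,0,0,0,0,10,-0.7,0,0,0,0,0,10,-0.5,0,0,0,0,0,10,0,0,0,0,0,0,10,0,0,0,0,0,0,10]

```text
t: 12.8
tool_pos: [0.5272, -0.3257, 0.2357]
tool_rot: [2.283, 2.158, 0.001]
contact_force: [-0.3, 0.3, -3.1]
opening: 0.025
grip_force: 80.7
```

Run:
```python
from h import *
G=np.array([.589,.135,.015]); o=obs(); tp=o["tool_pos"]
S,T=cloud("chk",("side","top"))
for c in ("top","side"):
    im=eyes.get_image(c)
    for d in nets.silhouettes(c,"clinker0"):
        if d["p"]<.25: continue
        p=pts(im,d["mask"])
        if len(p)>300: continue
        m=np.median(p,0); print(c,round(d["p"],2),local(m,G).round(3),m[2].round(3),len(p))
im=eyes.get_image("top"); hsv=cv2.cvtColor(im["image"],cv2.COLOR_RGB2HSV)
mk=(hsv[...,0]<14)&(hsv[...,1]>110); n,lab,st,ce=cv2.connectedComponentsWithStats(mk.astype(np.uint8))
for i in range(1,n):
    p=pts(im,lab==i)
    if 15<len(p)<250: print("col",ce[i].round(),len(p),local(np.median(p,0),G).round(3),np.median(p[:,2]).round(3))
for P in (S,T):
    P=box(P,tp,.08,.12); P=P[(P[:,2]<tp[2]-.005)&(P[:,2]>.1)]
    print(fit("scraper",P,(tp[0],tp[1],-.1),tp[2]-.048,-1), P[:,2].min())
save(im,"chk2.png"); a=cv2.imread("pics/top_chk.png")[130:290,160:260]; b=cv2.imread("pics/side_chk.png")[110:220,150:320]
a=cv2.resize(a,None,fx=3,fy=3,interpolation=2); b=cv2.resize(b,None,fx=2.8,fy=2.8,interpolation=2)
c=np.zeros((480,a.shape[1]+b.shape[1],3),np.uint8); c[:a.shape[0],:a.shape[1]]=a; c[:b.shape[0],a.shape[1]:]=b
cv2.imwrite("pics/chk.png",c)
```

```text
t 12.8 p [ 0.5272 -0.3257  0.2357] rot [2.283e+00 2.158e+00 1.000e-03] f [-0.3  0.3 -3.1] op 0.025 q [-0.674  0.037  1.621  0.     1.482 -0.618]
top 0.49 [-0.061  0.007] 0.032 45
col [155. 121.] 42 [0.253 0.173] 0.018
col [166. 124.] 42 [0.243 0.141] 0.019
col [196. 124.] 21 [0.242 0.049] 0.018
col [124. 150.] 75 [0.155 0.243] 0.058
col [190. 227.] 29 [-0.059  0.061] 0.029
col [208. 228.] 22 [-0.061  0.009] 0.034
col [218. 228.] 24 [-0.062 -0.019] 0.033
col [194. 380.] 77 [-0.395  0.012] 0.239
col [254. 381.] 186 [-0.493 -0.125] 0.01
(array([ 0.52436079, -0.32652641, -0.0555911 ]), np.float64(0.0007556736323413513), 903) 0.18525625288998016
(array([ 0.52603814, -0.32476606, -0.03821072]), np.float64(0.000856525021972615), 421) 0.1885677616543654
```

View pics/chk.png

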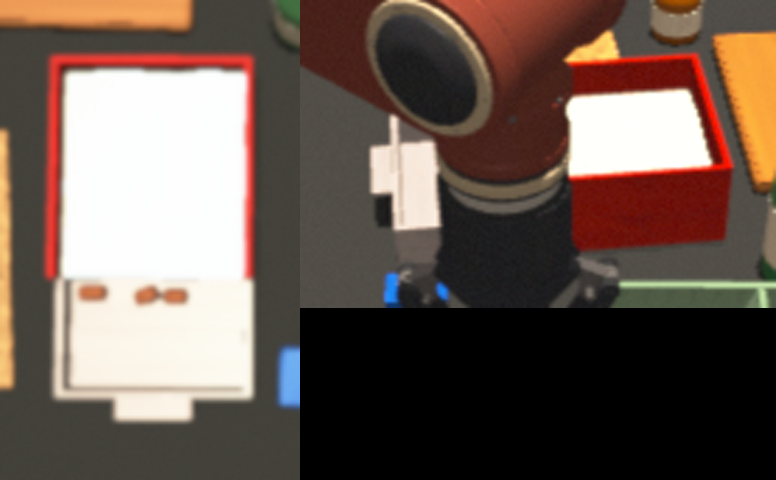

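All three clinkers are in the pan (top view (92,292), (147,295) and (175,296), grill x about -0.06) and the plate is clear. Next I'll set the scraper down.

Call:
jog_arm:
  commands: [-0.4,0,0.3,0,0,0,10,-0.4,0,0.6,0,0,0,10,0,0,0.6,0,0,0,10,0,0,0.6,0,0,0,10,0,0,0.5,0,0,0,10,0,0,0.3,0,0,0,10,0,0,0.1,0,0,0,10,0,0,0,0,0,0,10,0,0,0,0,0,0,10]

```text
t: 14.28
tool_pos: [0.5253, -0.3746, 0.0567]
tool_rot: [2.281, 2.156, 0.0]
contact_force: [0.2, 0.3, -3.3]
opening: 0.025
grip_force: 80.6
```

Call:
jog_arm:
  commands: [0,0,0.04,0,0,0,10,0,0,0.03,0,0,0,10,0,0,0,0,0,0,10,0,0,0,0,0,0,10]

```text
t: 14.78
tool_pos: [0.5247, -0.374, 0.0512]
tool_rot: [2.282, 2.158, 0.0]
contact_force: [0.4, 0.0, -0.0]
opening: 0.0248
grip_force: 80.8
```

Call:
jog_arm:
  commands: [0,0,0,0,0,0,40,0,0,0,0,0,0,85,0,0,0,0,0,0,85,0,0,0,0,0,0,85,0,0,0,0,0,0,85,0,0,-0.5,0,0,0,85,0,0,-0.8,0,0,0,85,0,0,-0.9,0,0,0,85,0,0,-0.9,0,0,0,85,0,0,0,0,0,0,85]

```text
t: 16.02
tool_pos: [0.5267, -0.3758, 0.2443]
tool_rot: [2.274, 2.15, 0.002]
contact_force: [0.3, -0.8, -0.2]
opening: 0.0853
grip_force: 0.0
```

Run:
```python
from h import *
o=obs()
T,S=cloud(None)
P=np.vstack([T,S]); P=P[P[:,2]<.105]
print("scraper",fit("scraper",box(P,(.525,-.374),.08,.11),(.525,-.374,-.05),.004))
for nm,W in (("T",T),("S",S)): print("scoop",fit("scoop",box(W,(.53,.345),.14,.09),(.56,.345,.27),.004))
e=plan([((.45,-.1,.25),rot(.5),85,1),((.47,.31,.25),rot(.275+np.pi/2),85,1)])
```

```text
t 16.02 p [ 0.5267 -0.3758  0.2443] rot [2.274e+00 2.150e+00 2.000e-03] f [ 0.3 -0.8 -0.2] op 0.0853 q [-0.735  0.089  1.553  0.     1.487 -0.679]
scraper (array([ 0.52221542, -0.37387259, -0.03987956]), np.float64(0.0011651197616063015), 1969)
scoop (array([0.53499035, 0.39037744, 0.10135734]), np.float64(0.0009053290465201244), 629)
scoop (array([0.545, 0.335, 0.17 ]), np.float64(nan), 0)
21 rows; end [0.4698 0.3097 0.2497]
[0.75, -0.25, -0.04, 0, 0, -0.93, 85, 0.77, -0.18, -0.03, 0, 0, -0.92, 85, 0.78, -0.11, -0.04, 0, 0.01, -0.93, 85, 0.78, -0.03, -0.03, 0.01, 0, -0.93, 85, 0.79, 0.04, -0.04, 0, 0, -0.92, 85, 0.78, 0.11, -0.03, 0, 0, -0.93, 85, 0.39, 0.24, 0, 0, 0, -0.9, 85, 0.37, 0.27, 0, 0, 0, -0.89, 85, 0.34, 0.3, 0, 0, 0, -0.9, 85, 0.31, 0.34, 0, 0, 0, -0.9, 85, 0.28, 0.36, 0, 0, 0, -0.9, 85, 0.25, 0.38, 0, 0, 0, -0.89, 85, 0.21, 0.4, 0, 0, 0, -0.9, 85, 0.18, 0.42, 0, 0, 0, -0.9, 85, 0.13, 0.44, 0, 0, 0, -0.89, 85, 0.1, 0.44, 0, 0, 0, -0.9, 85, 0.06, 0.46, 0, 0, 0, -0.9, 85, 0.01, 0.45, 0, 0, 0, -0.9, 85, -0.02, 0.46, 0, 0, 0, -0.89, 85, -0.07, 0.45, 0, 0, 0, -0.9, 85]
[-0.1, 0.44, 0, 0, 0, -0.9, 85]
  return _methods._mean(a, axis=axis, dtype=dtype,
  ret = ret.dtype.type(ret / rcount)
```

```bash
cat >> h.py <<'E'
G=np.array([.589,.135,.015]); BN=np.array([.604,-.1504,-.101])
def w(F,x,y): c,s=np.cos(F[2]),np.sin(F[2]); return F[0]+c*x-s*y,F[1]+s*x+c*y
# scoop -> tool : nominal grasp, tool pitched -0.1, grasp at (-92,0,86) mm
REL_R=rot(np.pi/2,-.1); REL_P=np.array([-.092,0,.086])+REL_R.apply([0,0,.0187])
def tcp(xyz,yaw,pitch=0.,rel=None):
    S=R.from_euler("ZY",[yaw,pitch]); P,Q=rel if rel else (REL_P,REL_R)
    return np.array(xyz)+S.apply(P), S*Q
E
python3 - <<'E'
from h import *
t,q=tcp((.535,.3904,.10),.101); print(t)
e=plan([((.43,-.1,.27),rot(.5),85,1),(t,q,60,1)])
E
```

```text
[0.44532622 0.38131202 0.16739342]
19 rows; end [0.4456 0.3815 0.1674]
[0.74, -0.3, -0.09, 0, 0, -0.93, 85, 0.78, -0.24, -0.09, 0, 0, -0.92, 85, 0.78, -0.16, -0.09, 0, 0.01, -0.93, 85, 0.8, -0.09, -0.09, 0.01, 0, -0.93, 85, 0.81, -0.01, -0.1, 0, 0, -0.92, 85, 0.8, 0.06, -0.09, 0, 0, -0.93, 85, 0.53, 0.31, 0.13, -0.05, -0.07, -0.9, 60, 0.5, 0.36, 0.13, -0.04, -0.07, -0.9, 60, 0.47, 0.4, 0.13, -0.05, -0.06, -0.9, 60, 0.44, 0.45, 0.13, -0.04, -0.07, -0.9, 60, 0.39, 0.48, 0.12, -0.05, -0.07, -0.9, 60, 0.35, 0.51, 0.13, -0.04, -0.07, -0.9, 60, 0.3, 0.54, 0.12, -0.05, -0.06, -0.9, 60, 0.25, 0.56, 0.13, -0.04, -0.07, -0.9, 60, 0.2, 0.59, 0.13, -0.05, -0.07, -0.91, 60, 0.15, 0.6, 0.13, -0.04, -0.07, -0.9, 60, 0.1, 0.61, 0.13, -0.05, -0.07, -0.9, 60, 0.04, 0.61, 0.13, -0.04, -0.06, -0.9, 60, -0.02, 0.62, 0.14, -0.05, -0.07, -0.9, 60]
```

Call:
jog_arm:
  commands: [0.75,-0.3,0,0,0,-0.9,85,0.8,-0.25,0,0,0,-0.9,85,0.8,-0.15,0,0,0,-0.9,85,0.8,-0.1,0,0,0,-0.9,85,0.8,0,0,0,0,-0.9,85,0.8,0.05,0,0,0,-0.95,85,0.55,0.3,0,-0.05,-0.1,-0.9,60,0.5,0.35,0,-0.05,-0.1,-0.9,60,0.45,0.4,0,-0.05,-0.05,-0.9,60,0.45,0.45,0,-0.05,-0.05,-0.9,60,0.4,0.5,0,-0.05,-0.05,-0.9,60,0.35,0.5,0,-0.05,-0.05,-0.9,60,0.3,0.55,0,-0.05,-0.05,-0.9,60,0.25,0.55,0,-0.05,-0.05,-0.9,60,0.2,0.6,0,-0.05,-0.1,-0.9,60,0.15,0.6,0,-0.05,-0.1,-0.9,60,0.1,0.6,0,-0.05,-0.05,-0.9,60,0.05,0.6,0,-0.05,-0.05,-0.9,60,0,0.3,0,-0.05,-0.05,-0.9,60,0,0,0,0,0,0,60]

```text
t: 18.62
tool_pos: [0.4432, 0.366, 0.2319]
tool_rot: [-0.137, 3.044, 0.011]
contact_force: [0.5, -1.0, -0.9]
opening: 0.06
grip_force: 0.0
```

Run:
```python
from h import *
o=obs()
T,S=cloud("sc")
for W in (T,S):
    W=W[W[:,2]<.14]
    for dx in (0,): print("scoop",fit("scoop",box(W,(.50,.38),.14,.11),(.535,.39,.1),.004))
t,q=tcp((.535,.3904,.08),.101); print(t)
plan([(t,q,60,.7,2)])
```

```text
t 18.62 p [0.4432 0.366  0.2319] rot [-0.137  3.044  0.011] f [ 0.5 -1.  -0.9] op 0.06 q [ 0.582 -0.12   1.782 -0.043  1.394 -1.074]
scoop (array([0.53472369, 0.39051683, 0.09908218]), np.float64(0.0008225757617902783), 602)
scoop (array([0.53155598, 0.39022967, 0.11992037]), np.float64(0.001082065217890435), 885)
[0.44532622 0.38131202 0.14739342]
5 rows; end [0.4452 0.381  0.1475]
[0.03, 0.09, 0.47, 0.01, -0.01, -0.04, 60, 0.03, 0.09, 0.48, 0, -0.01, -0.05, 60, 0.03, 0.08, 0.47, 0.01, -0.02, -0.04, 60, 0, 0, 0, 0, 0, 0, 60, 0, 0, 0, 0, 0, 0, 60]
```

Call:
jog_arm:
  commands: [0.03,0.08,0.5,0,0,0,60,0.03,0.08,0.5,0,0,-0.05,60,0,0.08,0.5,0,0,-0.05,60,0,0,0,0,0,0,60,0,0,0,0,0,0,60]

```text
t: 19.35
tool_pos: [0.4489, 0.3808, 0.1459]
tool_rot: [-0.149, 3.038, 0.014]
contact_force: [-0.4, -0.5, -0.2]
opening: 0.0601
grip_force: 0.0
```

Run:
```python
from h import *
o=obs()
t,q=tcp((.534,.3904,.004),.106); print(t)
plan([(t,q,60,.5,2)])
```

```text
t 19.35 p [0.4489 0.3808 0.1459] rot [-0.149  3.038  0.014] f [-0.4 -0.5 -0.2] op 0.0601 q [ 0.598 -0.02   1.835 -0.047  1.237 -1.057]
[0.44437278 0.38086377 0.07139342]
5 rows; end [0.4443 0.3811 0.0712]
[0.07, 0, 0.41, 0.01, 0, -0.03, 60, 0.06, 0, 0.41, 0.01, 0, -0.02, 60, 0.07, 0.01, 0.41, 0.02, 0, -0.03, 60, 0, 0, 0, 0, 0, 0, 60, 0, 0, 0, 0, 0, 0, 60]
```

Descend, grip firmly, lift a little.

Call:
jog_arm:
  commands: [0.07,0,0.41,0,0,-0.03,60,0.07,0,0.41,0,0,-0.02,60,0.06,0,0.41,0,0,-0.02,60,0,0,0,0,0,0,60,0,0,0,0,0,0,60,0,0,0,0,0,0,5,0,0,0,0,0,0,5,0,0,0,0,0,0,5,0,0,0,0,0,0,5,0,0,0,0,0,0,5,0,0,-0.2,0,0,0,5,0,0,-0.4,0,0,0,5,0,0,-0.6,0,0,0,5,0,0,-0.8,0,0,0,5,0,0,-0.8,0,0,0,5,0,0,0,0,0,0,5,0,0,0,0,0,0,5]
  newtons: 120

```text
t: 21.48
tool_pos: [0.4266, 0.3783, 0.2364]
tool_rot: [-0.162, 3.04, 0.012]
contact_force: [-0.6, -0.2, -2.1]
opening: 0.0168
grip_force: 116.1
```

```bash
cat >> h.py <<'E'
def rigid_fit(name,P,p0,pitch_free=True):
    """6-dof-ish fit: x,y,z,yaw,pitch"""
    def sd(Q):
        d=[]
        for b in MODELS[name]:
            q=np.abs(Q-b.mean(1))-(b[:,1]-b[:,0])/2
            d.append(np.linalg.norm(np.maximum(q,0),axis=1)+np.minimum(q.max(1),0))
        return np.min(d,0)
    f=lambda v: sd(R.from_euler("ZY",v[3:]).inv().apply(P-v[:3]))
    r=least_squares(f,p0,loss="soft_l1",f_scale=.003); return r.x,np.median(np.abs(f(r.x)))
def heldfit():
    o=ctrl.get_obs(); q=R.from_rotvec(o["tool_rot"])*REL_R.inv(); yp=q.as_euler("ZYX"); c=o["tool_pos"]-q.apply(REL_P)
    print("nominal scoop",c.round(4),yp.round(3)); out=[]
    for cam in ("top","side"):
        im=eyes.get_image(cam); W=pts(im,np.ones(im["z_map"].shape,bool)); L=q.inv().apply(W-c)
        W=W[(abs(L[:,1])<.065)&(L[:,0]>-.06)&(L[:,0]<.06)&(L[:,2]>-.02)&(L[:,2]<.1)]
        r=rigid_fit("scoop",W,[*c,yp[0],yp[1]]); print(cam,len(W),r[0].round(4),r[1].round(4)); out.append(r[0])
    return o,out
E
python3 - <<'E'
from h import *
obs(); heldfit()
E
```

```text
t 21.48 p [0.4266 0.3783 0.2364] rot [-0.162  3.04   0.012] f [-0.6 -0.2 -2.1] op 0.0168 q [ 0.617 -0.134  1.788 -0.046  1.401 -1.054]
nominal scoop [0.5161 0.388  0.1688] [0.107 0.002 0.003]
top 1619 [0.518  0.3884 0.1701 0.1391 0.007 ] 0.0008
side 938 [0.5159 0.3866 0.1672 0.1207 0.0014] 0.0009
```

Run:
```python
from h import *
for c in [(.681,-.134),(.633,-.178),(.592,-.125),(.5875,-.176)]: print("coal bin",local(c,BN).round(3))
t,q=tcp((*w(BN,-.097,0),.11),-.105); print(t)
plan([((.46,.15,.23),rot(np.pi/2,-.1),5,.9),(t,q,5,.8,2)])
```

```text
coal bin [0.075 0.024]
coal bin [ 0.032 -0.025]
coal bin [-0.014  0.024]
coal bin [-0.014 -0.027]
[ 0.41785762 -0.13117305  0.17739342]
14 rows; end [ 0.418  -0.1315  0.1776]
[-0.03, -0.77, 0.02, 0.02, -0.01, 0.21, 5, -0.05, -0.76, 0.02, 0.03, -0.01, 0.21, 5, -0.06, -0.77, 0.02, 0.02, -0.01, 0.22, 5, -0.08, -0.76, 0.02, 0.02, -0.01, 0.21, 5, -0.09, -0.76, 0.03, 0.03, -0.01, 0.21, 5, 0.11, -0.67, 0.11, 0.01, 0, 0.15, 5, 0.1, -0.67, 0.12, 0.02, 0, 0.15, 5, 0.1, -0.67, 0.12, 0.01, 0, 0.15, 5, 0.08, -0.68, 0.11, 0.02, 0, 0.15, 5, 0.07, -0.67, 0.12, 0.01, 0, 0.15, 5, 0.06, -0.68, 0.12, 0.02, 0, 0.14, 5, 0.05, -0.68, 0.12, 0.01, 0, 0.15, 5, 0, 0, 0, 0, 0, 0, 5, 0, 0, 0, 0, 0, 0, 5]
```

Call:
jog_arm:
  commands: [-0.05,-0.75,0,0,0,0.2,5,-0.05,-0.75,0,0,0,0.2,5,-0.05,-0.75,0,0,0,0.2,5,-0.1,-0.75,0,0.05,0,0.2,5,-0.1,-0.75,0,0.05,0,0.2,5,0.1,-0.7,0,0,0,0.15,5,0.1,-0.7,0.1,0,0,0.15,5,0.1,-0.7,0.1,0,0,0.15,5,0.1,-0.7,0.1,0.05,0,0.15,5,0.05,-0.7,0.1,0.05,0,0.15,5,0.05,-0.7,0.1,0,0,0.2,5,0.05,-0.7,0.1,0,0,0.2,5,0,0,0,0,0,0,5,0,0,0,0,0,0,5]

```text
t: 23.32
tool_pos: [0.4215, -0.1366, 0.1965]
tool_rot: [0.167, 3.041, 0.001]
contact_force: [0.2, 0.0, -0.7]
opening: 0.0164
grip_force: 117.0
```

Run:
```python
from h import *
obs(); o,f=heldfit()
for x in f: print(local(x,BN).round(4),x[3]-BN[2])
t,q=tcp((*w(BN,-.097,0),.05),-.115); 
plan([(t,q,5,.6,2)])
```

```text
t 23.32 p [ 0.4215 -0.1366  0.1965] rot [1.670e-01 3.041e+00 1.000e-03] f [ 0.2  0.  -0.7] op 0.0164 q [-0.509 -0.46   2.113  0.043  1.403 -1.975]
nominal scoop [ 0.5109 -0.146   0.1287] [-0.11   0.004  0.006]
top 1338 [ 0.5121 -0.1474  0.1303 -0.1148 -0.0026] 0.0006
side 1930 [ 0.5118 -0.1478  0.1286 -0.1001 -0.0138] 0.0007
[-0.0917 -0.0063] -0.01384760642406152
[-0.092  -0.0067] 0.0009290590238864721
5 rows; end [ 0.4179 -0.13    0.1173]
[0.07, 0.03, 0.44, 0.02, -0.01, 0.02, 5, 0.07, 0.03, 0.44, 0.02, -0.01, 0.02, 5, 0.07, 0.03, 0.44, 0.02, -0.01, 0.03, 5, 0, 0, 0, 0, 0, 0, 5, 0, 0, 0, 0, 0, 0, 5]
```

Call:
jog_arm:
  commands: [0.05,0.04,0.45,0,0,0,5,0.05,0.04,0.45,0,0,0,5,0.05,0.03,0.45,0,0,0,5,0,0,0.2,0,0,0,5,0,0,0,0,0,0,5,0,0,0,0,0,0,5]

```text
t: 24.18
tool_pos: [0.4239, -0.1305, 0.1058]
tool_rot: [0.166, 3.037, -0.003]
contact_force: [1.0, 0.2, 0.0]
opening: 0.0165
grip_force: 116.9
```

Run:
```python
from h import *
obs(); o,f=heldfit()
for x in f: print(local(x,BN).round(4),x[3]-BN[2])
t,q=tcp((*w(BN,-.097,0.0015),.006),-.104); 
plan([(t,q,5,.3,2)])
```

```text
t 24.18 p [ 0.4239 -0.1305  0.1058] rot [ 1.660e-01  3.037e+00 -3.000e-03] f [1.  0.2 0. ] op 0.0165 q [-0.493 -0.37   2.205  0.043  1.215 -1.968]
nominal scoop [ 0.5136 -0.14    0.0384] [-0.109 -0.     0.004]
top 1388 [ 0.5179 -0.1388  0.0395 -0.1005 -0.0285] 0.0011
side 2476 [ 0.5172 -0.1457  0.0354 -0.1158 -0.0195] 0.0024
[-0.0868  0.0028] 0.0005327063535125742
[-0.0868 -0.0041] -0.014822055903013345
4 rows; end [ 0.4182 -0.1299  0.0733]
[0.08, 0, 0.26, 0.01, 0, -0.03, 5, 0.07, 0, 0.27, 0.02, 0, -0.03, 5, 0, 0, 0, 0, 0, 0, 5, 0, 0, 0, 0, 0, 0, 5]
```

Call:
jog_arm:
  commands: [0.08,0,0.25,0,0,-0.03,5,0.05,0,0.2,0,0,-0.03,5,0,0,0,0,0,0,5,0,0,0,0,0,0,5]

```text
t: 24.78
tool_pos: [0.4177, -0.1295, 0.0765]
tool_rot: [0.158, 3.04, -0.001]
contact_force: [-0.5, -0.7, -1.2]
opening: 0.0167
grip_force: 117.0
```

Call:
jog_arm:
  commands: [0,0,0.04,0,0,0,5,0,0,0,0,0,0,5,0,0,0,0,0,0,5]

```text
t: 25.15
tool_pos: [0.4182, -0.1296, 0.0745]
tool_rot: [0.157, 3.039, -0.002]
contact_force: [-0.3, 0.8, -1.1]
opening: 0.0166
grip_force: 117.0
```

Run:
```python
from h import *
obs(); o,f=heldfit()
for x in f: print(local(x,BN).round(4),x[3]-BN[2])
t,q=tcp((*w(BN,.058,0.0015),.006),-.104); 
plan([(t,q,5,.3,2)])
```

```text
t 25.15 p [ 0.4182 -0.1296  0.0745] rot [ 1.570e-01  3.039e+00 -2.000e-03] f [-0.3  0.8 -1.1] op 0.0166 q [-0.497 -0.339  2.239  0.045  1.153 -1.981]
nominal scoop [ 0.5078 -0.1386  0.0069] [-0.103  0.002  0.004]
top 1959 [ 0.5137 -0.1373  0.0068 -0.0977 -0.0283] 0.0027
side 2864 [ 0.5143 -0.1467  0.0043 -0.1207 -0.0666] 0.005
[-0.0911  0.0039] 0.0033204643504527037
[-0.0896 -0.0054] -0.019669485199539413
12 rows; end [ 0.5724 -0.1456  0.0736]
[-0.26, 0, 0.03, 0, 0, 0, 5, -0.25, 0, 0.02, 0.01, 0, 0, 5, -0.26, 0, 0.03, 0, -0.01, 0, 5, -0.26, 0, 0.03, 0.01, 0, 0, 5, -0.25, 0, 0.03, 0, 0, 0, 5, -0.26, 0, 0.02, 0, 0, 0, 5, -0.26, 0, 0.03, 0.01, 0, 0, 5, -0.25, 0, 0.03, 0, 0, 0, 5, -0.26, 0, 0.03, 0, -0.01, 0, 5, -0.26, 0, 0.02, 0.01, 0, 0, 5, 0, 0, 0, 0, 0, 0, 5, 0, 0, 0, 0, 0, 0, 5]
```

Call:
jog_arm:
  commands: [-0.25,0,0.03,0,0,0,5,-0.25,0,0.03,0,0,0,5,-0.25,0,0.03,0,0,0,5,-0.25,0,0.03,0,0,0,5,-0.25,0,0.03,0,0,0,5,-0.25,0,0.03,0,0,0,5,-0.25,0,0.02,0,0,0,5,0,0,0,0,0,0,5]

```text
t: 26.25
tool_pos: [0.5247, -0.1409, 0.0734]
tool_rot: [0.157, 3.037, -0.003]
contact_force: [1.2, -0.1, 2.2]
opening: 0.0168
grip_force: 117.2
```

```bash
cat > see.py <<'E'
from h import *
import sys
def pic(name,tb,sb):
    ims=[]
    for c,b in (("top",tb),("side",sb)):
        im=eyes.get_image(c); k=im["image"][b[0]:b[1],b[2]:b[3],::-1]; ims.append(cv2.resize(k,(380,int(380*k.shape[0]/k.shape[1])),interpolation=2))
    h=max(i.shape[0] for i in ims); o=np.zeros((h,770,3),np.uint8)
    for j,i in enumerate(ims): o[:i.shape[0],j*390:j*390+380]=i
    cv2.imwrite("pics/"+name,o)
E
python3 - <<'E'
from see import *
o=obs(); q=R.from_rotvec(o["tool_rot"])*REL_R.inv(); c=o["tool_pos"]-q.apply(REL_P); print(c,q.as_euler("ZYX").round(3),local(c,BN))
pic("push1.png",(140,270,265,375),(195,290,170,340))
E
```

```text
t 26.25 p [ 0.5247 -0.1409  0.0734] rot [ 1.570e-01  3.037e+00 -3.000e-03] f [ 1.2 -0.1  2.2] op 0.0168 q [-0.417 -0.052  1.997  0.038  1.102 -1.9  ]
[ 0.61444728 -0.14995652  0.00600991] [-0.103 -0.001  0.003] [0.01034932 0.0014946 ]
```

View pics/push1.png

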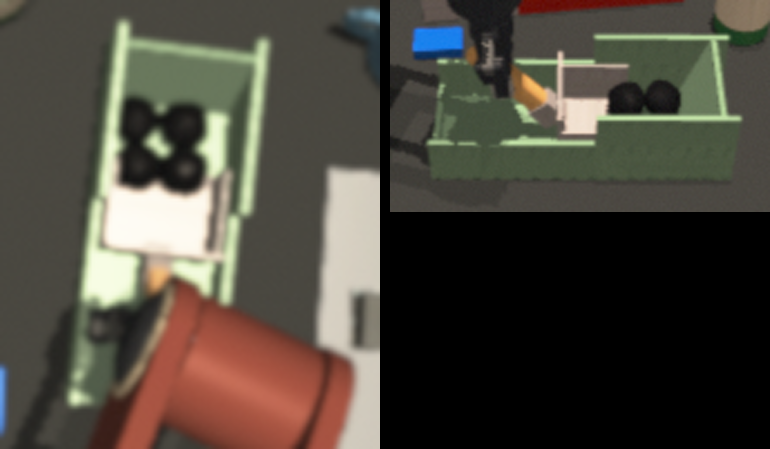

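Briquettes form a 2x2 block (top (137,120), (185,124), (140,165), (183,168)) with the near pair at the lip. Pushing on.

Call:
jog_arm:
  commands: [-0.2,0,0.02,0,0,0,5,-0.2,0,0.02,0,0,0,5,-0.2,0,0.02,0,0,0,5,0,0,0,0,0,0,5]

```text
t: 26.85
tool_pos: [0.5599, -0.1444, 0.0733]
tool_rot: [0.157, 3.037, -0.003]
contact_force: [2.2, 0.4, 2.5]
opening: 0.0166
grip_force: 117.5
```

Run:
```python
from see import *
o=obs(); q=R.from_rotvec(o["tool_rot"])*REL_R.inv(); c=o["tool_pos"]-q.apply(REL_P); print(c,q.as_euler("ZYX").round(3),local(c,BN))
im=eyes.get_image("top"); W=pts(im,im["image"].max(2)<45); W=box(W,(.66,-.15),.1,.06); W=W[(W[:,2]<.07)&(W[:,2]>.02)]
L=np.array([[*local(p,BN),p[2]] for p in W]); L=L[(abs(L[:,1])<.05)&(L[:,0]>-.03)]
k=cv2.kmeans(L.astype(np.float32),4,None,(3,50,1e-6),8,0); print(k[2].round(3))
```

```text
t 26.85 p [ 0.5599 -0.1444  0.0733] rot [ 1.570e-01  3.037e+00 -3.000e-03] f [2.2 0.4 2.5] op 0.0166 q [-0.397  0.032  1.915  0.036  1.101 -1.879]
[ 0.64962442 -0.15343472  0.00594615] [-0.103 -0.     0.004] [0.0456979  0.00158098]
[[ 0.033  0.022  0.045]
 [ 0.083  0.026  0.043]
 [ 0.035 -0.013  0.042]
 [ 0.084 -0.011  0.039]]
```

```bash
cat >> h.py <<'E'
def rearpose(bx,by,z,yaw,pitch,F=None):   # pose from rear bottom corner of the pan given in frame F
    F=BN if F is None else F
    S=R.from_euler("ZY",[yaw,pitch]); return tcp(np.array([*w(F,bx,by),z])+S.apply([.039,0,0]),yaw,pitch)
E
python3 - <<'E'
from h import *
wp=[]
for k in range(1,5): 
    t,q=rearpose(.0067+.0025*k,.0016,.006+.002*k,-.103,-.1*k); wp.append((t,q,5,.99))
t,q=rearpose(.0117,.0016,.08,-.103,-.45); wp.append((t,q,5,.5))
t,q=rearpose(.0117,.0016,.15,-.103,-.45); wp.append((t,q,5,.5,2))
plan(wp,cap=1)
E
```

```text
16 rows; end [ 0.5407 -0.1424  0.1882]
[0.04, 0, 0.02, 0.02, -0.5, 0, 5, 0.03, 0, 0.03, 0.01, -0.5, -0.01, 5, 0.04, 0, 0.03, 0, -0.5, 0, 5, 0.03, 0, 0.02, 0, -0.5, 0, 5, 0.03, 0, 0.03, 0, -0.5, 0, 5, 0.04, 0, 0.03, 0, -0.5, 0, 5, 0.03, 0, 0.03, 0, -0.5, 0, 5, 0.04, 0, 0.03, 0, -0.5, 0, 5, -0.13, 0, -0.32, 0, -0.17, 0, 5, -0.14, 0, -0.32, 0, -0.16, 0, 5, -0.14, 0, -0.32, 0, -0.17, 0, 5, -0.2, 0, -0.33, 0, 0, 0, 5, -0.21, 0, -0.33, 0, 0, 0, 5, -0.2, 0, -0.33, 0, 0, 0, 5, 0, 0, 0, 0, 0, 0, 5, 0, 0, 0, 0, 0, 0, 5]
```

Call:
jog_arm:
  commands: [0.04,0,0.02,0,-0.5,0,5,0.03,0,0.03,0,-0.5,0,5,0.04,0,0.03,0,-0.5,0,5,0.03,0,0.02,0,-0.5,0,5,0.03,0,0.03,0,-0.5,0,5,0.04,0,0.03,0,-0.5,0,5,0.03,0,0.03,0,-0.5,0,5,0.04,0,0.03,0,-0.5,0,5,0,0,0,0,0,0,5,-0.13,0,-0.3,0,-0.2,0,5,-0.14,0,-0.32,0,-0.15,0,5,-0.14,0,-0.32,0,-0.15,0,5,-0.2,0,-0.33,0,0,0,5,-0.2,0,-0.33,0,0,0,5,-0.2,0,-0.33,0,0,0,5,0,0,0,0,0,0,5,0,0,0,0,0,0,5]

```text
t: 29.02
tool_pos: [0.5395, -0.1423, 0.1848]
tool_rot: [0.136, 2.593, -0.032]
contact_force: [0.6, 1.1, -3.2]
opening: 0.0164
grip_force: 117.0
```

Run:
```python
from see import *
o=obs(); q=R.from_rotvec(o["tool_rot"])*REL_R.inv(); c=o["tool_pos"]-q.apply(REL_P); print(c,q.as_euler("ZYX").round(3),local(c,BN))
pic("lift1.png",(140,270,265,375),(165,290,170,340))
```

```text
t 29.02 p [ 0.5395 -0.1423  0.1848] rot [ 0.136  2.593 -0.032] f [ 0.6  1.1 -3.2] op 0.0164 q [-0.494 -0.42   2.172  0.26   0.897 -2.072]
[ 0.64931577 -0.15359356  0.16281738] [-0.105 -0.446  0.005] [0.04540684 0.00139183]
```

View pics/lift1.png

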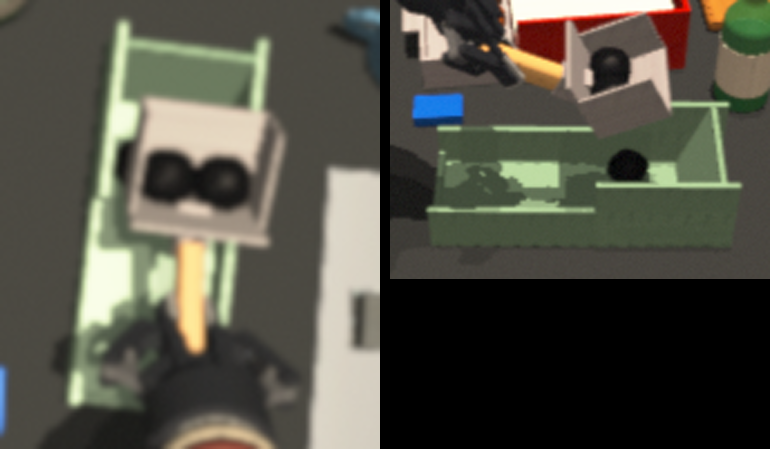

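Two briquettes sit against the scoop's back (top (168,178), (222,183)) and two stay in the bin. Carrying these to the fire plate.

```bash
cat >> h.py <<'E'
def lippose(gx,gy,z,yaw,pitch,F=None):
    F=G if F is None else F
    S=R.from_euler("ZY",[yaw,pitch]); return tcp(np.array([*w(F,gx,gy),z])-S.apply([.035,0,0]),yaw,pitch)
E
python3 - <<'E'
from h import *
a=lippose(.075,0,.22,.012,-.45); b=lippose(.08,0,.15,.012,-.4)
plan([((a[0]+ctrl.get_obs()["tool_pos"])/2+[-.02,0,.03],a[1]*R.from_rotvec([0,0,.06]),5,.7),(*a,5,.7,2)])
E
```

```text
10 rows; end [0.5218 0.1346 0.2261]
[0.04, 0.56, -0.27, -0.14, -0.01, -0.1, 5, 0.04, 0.57, -0.27, -0.14, -0.01, -0.11, 5, 0.03, 0.57, -0.25, -0.14, 0, -0.1, 5, 0.03, 0.57, -0.25, -0.14, -0.01, -0.1, 5, 0.01, 0.58, 0.06, 0, 0, -0.15, 5, 0, 0.57, 0.06, 0, 0, -0.15, 5, -0.02, 0.58, 0.06, 0, 0, -0.15, 5, -0.01, 0.58, 0.06, 0, 0, -0.15, 5, 0, 0, 0, 0, 0, 0, 5, 0, 0, 0, 0, 0, 0, 5]
```

Call:
jog_arm:
  commands: [0.04,0.3,-0.3,-0.05,0,-0.1,5,0.04,0.6,-0.3,-0.1,0,-0.1,5,0.03,0.6,-0.25,-0.1,0,-0.1,5,0.03,0.6,-0.2,-0.1,0,-0.1,5,0,0.6,0,-0.1,0,-0.15,5,0,0.6,0.06,-0.1,0,-0.15,5,0,0.6,0.06,0,0,-0.15,5,0,0.4,0.06,0,0,-0.15,5,0,0.3,0,0,0,0,5,0,0,0,0,0,0,5,0,0,0,0,0,0,5]

```text
t: 30.5
tool_pos: [0.5194, 0.1357, 0.2277]
tool_rot: [-0.014, 2.594, 0.002]
contact_force: [-0.7, 0.1, -2.6]
opening: 0.0165
grip_force: 117.0
```

Run:
```python
from h import *
o=obs(); q=R.from_rotvec(o["tool_rot"])*REL_R.inv(); c=o["tool_pos"]-q.apply(REL_P); print(c,q.as_euler("ZYX").round(3),local(c,G))
wp=[]
for z,x,p in ((.13,.08,-.35),(.1,.085,0),(.09,.085,.35),(.08,.085,.85)):
    a=lippose(x,0,z,.012,p); wp.append((*a,5,.9))
wp[-1]=(*wp[-1],3)
plan(wp,cap=1)
```

```text
t 30.5 p [0.5194 0.1357 0.2277] rot [-1.400e-02  2.594e+00  2.000e-03] f [-0.7  0.1 -2.6] op 0.0165 q [ 0.158 -0.516  2.164 -0.096  0.953 -1.39 ]
[0.62978029 0.13676085 0.20598979] [ 0.011 -0.448 -0.002] [0.04080211 0.00114897]
19 rows; end [0.642  0.1359 0.2186]
[0.27, -0.01, 0.59, -0.01, 0.49, 0, 5, 0.24, -0.01, 0.6, -0.01, 0.49, -0.01, 5, -0.11, 0, -0.03, 0, 0.87, 0, 5, -0.1, 0, -0.03, 0, 0.88, 0, 5, -0.1, 0, -0.05, 0, 0.87, 0, 5, -0.1, 0, -0.05, 0, 0.88, 0, 5, -0.14, 0, -0.11, 0, 0.87, 0, 5, -0.13, 0, -0.11, 0, 0.88, 0, 5, -0.12, 0, -0.13, 0, 0.87, 0, 5, -0.1, 0, -0.14, 0, 0.88, 0, 5, -0.15, 0, -0.1, 0, 0.83, 0, 5, -0.15, 0, -0.12, 0, 0.84, 0, 5, -0.13, 0, -0.13, 0, 0.83, 0, 5, -0.12, 0, -0.13, 0, 0.83, 0, 5, -0.11, 0, -0.15, 0, 0.83, 0, 5, -0.1, 0, -0.16, 0, 0.84, 0, 5, 0, 0, 0, 0, 0, 0, 5, 0, 0, 0, 0, 0, 0, 5, 0, 0, 0, 0, 0, 0, 5]
```

Call:
jog_arm:
  commands: [0.27,0,0.6,0,0.5,0,5,0.24,0,0.6,0,0.5,0,5,-0.1,0,-0.03,0,0.9,0,5,-0.1,0,-0.03,0,0.9,0,5,-0.1,0,-0.05,0,0.85,0,5,-0.1,0,-0.05,0,0.85,0,5,-0.14,0,-0.1,0,0.85,0,5,-0.13,0,-0.1,0,0.9,0,5,-0.12,0,-0.13,0,0.9,0,5,-0.1,0,-0.14,0,0.85,0,5,-0.15,0,-0.1,0,0.85,0,5,-0.15,0,-0.12,0,0.85,0,5,-0.13,0,-0.13,0,0.85,0,5,-0.12,0,-0.13,0,0.8,0,5,-0.1,0,-0.15,0,0.85,0,5,-0.1,0,-0.15,0,0.85,0,5,0,0,0,0,0,0,5,0,0,0,0,0,0,5,0,0,0,0,0,0,5]

```text
t: 32.88
tool_pos: [0.6413, 0.1371, 0.2182]
tool_rot: [0.012, -2.388, 0.006]
contact_force: [-0.2, 0.1, -0.7]
opening: 0.0166
grip_force: 117.0
```

Run:
```python
from see import *
o=obs(); q=R.from_rotvec(o["tool_rot"])*REL_R.inv(); c=o["tool_pos"]-q.apply(REL_P); print(c,q.as_euler("ZYX").round(3),local(c,G), "lip",(c+q.apply([.035,0,0])).round(3))
pic("dump1.png",(130,290,150,270),(95,220,150,320))
```

```text
t 32.88 p [0.6413 0.1371 0.2182] rot [ 0.012 -2.388  0.006] f [-0.2  0.1 -0.7] op 0.0166 q [ 0.078  0.614  1.07   0.056  2.209 -1.487]
[0.64977537 0.13709043 0.10596099] [ 0.009  0.854 -0.002] [0.06079989 0.0011786 ] lip [0.673 0.137 0.08 ]
```

View pics/dump1.png

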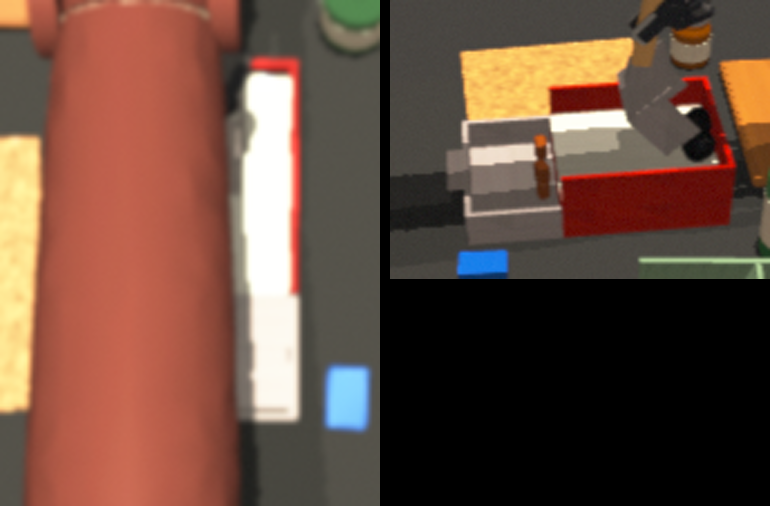

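Both briquettes lie on the plate against its back wall (side crop (700,130)). Returning for the other two.

Run:
```python
from h import *
a=lippose(.05,0,.17,.01,.75); b=lippose(.0,0,.2,.0,.2)
c=tcp((*w(BN,-.095,.0015),.10),-.104)
plan([(*a,5,.8),(*b,5,.9),((.45,.0,.23),rot(np.pi/2-.05,-.1),5,.9),(*c,5,.8,2)],cap=1)
```

```text
19 rows; end [ 0.4198 -0.1297  0.1673]
[0.52, -0.01, -0.17, 0, -0.35, 0, 5, 0.52, -0.01, -0.18, -0.01, -0.34, 0, 5, 0.51, -0.01, -0.21, 0, -0.35, 0, 5, 0.2, 0, 0.19, -0.01, -0.79, 0.01, 5, 0.21, 0, 0.17, 0, -0.78, 0.02, 5, 0.22, 0.01, 0.16, -0.01, -0.79, 0.01, 5, 0.23, 0, 0.14, 0, -0.78, 0.01, 5, 0.25, 0, 0.12, -0.01, -0.79, 0.02, 5, 0.25, 0, 0.1, -0.01, -0.78, 0.01, 5, 0.26, 0, 0.08, 0, -0.79, 0.01, 5, 0.13, -0.75, 0.35, 0, -0.67, 0.17, 5, 0.14, -0.75, 0.35, 0, -0.66, 0.17, 5, 0.16, -0.76, 0.33, 0, -0.67, 0.16, 5, 0.12, -0.55, 0.25, 0.01, 0, 0.14, 5, 0.12, -0.54, 0.25, 0.02, 0, 0.13, 5, 0.11, -0.55, 0.26, 0.01, 0, 0.14, 5, 0.1, -0.55, 0.25, 0.01, 0, 0.13, 5, 0, 0, 0, 0, 0, 0, 5, 0, 0, 0, 0, 0, 0, 5]
```

Call:
jog_arm:
  commands: [0.5,0,-0.2,0,-0.35,0,5,0.5,0,-0.2,0,-0.35,0,5,0.5,0,-0.2,0,-0.35,0,5,0.2,0,0.2,0,-0.8,0,5,0.2,0,0.15,0,-0.8,0,5,0.2,0,0.15,0,-0.8,0,5,0.25,0,0.15,0,-0.8,0,5,0.25,0,0.1,0,-0.8,0,5,0.25,0,0.1,0,-0.75,0.05,5,0.25,0,0.1,0,-0.75,0.05,5,0.15,-0.75,0.3,0,-0.65,0.15,5,0.15,-0.75,0.3,0,-0.65,0.2,5,0.15,-0.75,0.3,0,-0.65,0.15,5,0.1,-0.55,0.2,0,0,0.15,5,0.1,-0.55,0.2,0,0,0.15,5,0.1,-0.55,0.2,0,0,0.15,5,0.1,-0.5,0.2,0.05,0,0.15,5,0,0,0,0,0,0,5,0,0,0,0,0,0,5]

```text
t: 35.35
tool_pos: [0.4262, -0.1258, 0.1877]
tool_rot: [0.166, 3.042, -0.012]
contact_force: [0.5, 0.1, -1.0]
opening: 0.0166
grip_force: 117.2
```

```bash
cat >> h.py <<'E'
def nom():
    o=ctrl.get_obs(); q=R.from_rotvec(o["tool_rot"])*REL_R.inv(); c=o["tool_pos"]-q.apply(REL_P); print("nom",c.round(4),q.as_euler("ZYX").round(3),"bin",local(c,BN).round(4),"grill",local(c,G).round(4)); return c,q
def darkblobs(F,cx,cy,k,zr):
    im=eyes.get_image("top"); W=pts(im,im["image"].max(2)<45); L=np.array([[*local(p,F),p[2]] for p in W if zr[0]<p[2]<zr[1]])
    L=L[(L[:,0]>cx[0])&(L[:,0]<cx[1])&(L[:,1]>cy[0])&(L[:,1]<cy[1])]
    r=cv2.kmeans(L.astype(np.float32),k,None,(3,50,1e-6),8,0); print("blobs",r[2].round(3).tolist(),[int((r[1]==i).sum()) for i in range(k)])
E
python3 - <<'E'
from h import *
o=obs(); nom(); heldfit()
darkblobs(BN,(-.03,.12),(-.055,.055),2,(.02,.06)); darkblobs(G,(-.04,.15),(-.08,.08),2,(.06,.13))
c=tcp((*w(BN,-.085,.0015),.03),-.104); plan([(*c,5,.6,2)])
E
```

```text
t 35.35 p [ 0.4262 -0.1258  0.1877] rot [ 0.166  3.042 -0.012] f [ 0.5  0.1 -1. ] op 0.0166 q [-0.475 -0.451  2.121  0.032  1.382 -1.941]
nom [ 0.5155 -0.1357  0.1199] [-0.109  0.005 -0.002] bin [-0.0896  0.0057] grill [-0.0776 -0.2696]
nominal scoop [ 0.5155 -0.1357  0.1199] [-0.109  0.005 -0.002]
top 1301 [ 0.5174 -0.137   0.1214 -0.1131 -0.0134] 0.0007
side 1871 [ 0.5159 -0.1376  0.1198 -0.1047 -0.0076] 0.0007
blobs [[0.05400000140070915, -0.009999999776482582, 0.03700000047683716], [0.04600000008940697, 0.02800000086426735, 0.03700000047683716]] [87, 78]
blobs [[0.12700000405311584, -0.017999999225139618, 0.08299999684095383], [0.1289999932050705, 0.01899999938905239, 0.08399999886751175]] [99, 105]
5 rows; end [ 0.4301 -0.131   0.0972]
[0.03, -0.03, 0.5, -0.01, -0.02, -0.01, 5, 0.02, -0.02, 0.5, -0.01, -0.01, -0.01, 5, 0.03, -0.03, 0.51, -0.01, -0.02, -0.02, 5, 0, 0, 0, 0, 0, 0, 5, 0, 0, 0, 0, 0, 0, 5]
```

Call:
jog_arm:
  commands: [0.03,-0.02,0.5,0,0,0,5,0.02,-0.02,0.5,0,0,0,5,0.03,-0.02,0.5,0,0,-0.03,5,0,0,0.2,0,0,-0.03,5,0,0,0,0,0,0,5,0,0,0,0,0,0,5]

```text
t: 36.3
tool_pos: [0.4317, -0.131, 0.0868]
tool_rot: [0.157, 3.041, -0.014]
contact_force: [0.8, -0.7, -1.8]
opening: 0.0163
grip_force: 117.2
```

Run:
```python
from h import *
o=obs(); nom()
c=tcp((*w(BN,-.085,.003),.0065),-.104); e=plan([(*c,5,.3,2)])
c=tcp((*w(BN,.02,.003),.006),-.104); plan([(*c,5,.25,2)],start=e)
```

```text
t 36.3 p [ 0.4317 -0.131   0.0868] rot [ 0.157  3.041 -0.014] f [ 0.8 -0.7 -1.8] op 0.0163 q [-0.48  -0.318  2.2    0.035  1.168 -1.96 ]
nom [ 0.5211 -0.1405  0.0191] [-0.103  0.003 -0.004] bin [-0.0835  0.0015] grill [-0.072  -0.2744]
3 rows; end [ 0.43   -0.1296  0.074 ]
[0.05, 0.02, 0.21, -0.04, -0.03, 0.01, 5, 0, 0, 0, 0, 0, 0, 5, 0, 0, 0, 0, 0, 0, 5]
10 rows; end [ 0.5345 -0.1399  0.0736]
[-0.22, 0, 0.02, 0, 0, 0, 5, -0.22, 0, 0.03, 0, 0, 0, 5, -0.21, 0, 0.02, 0, 0, 0, 5, -0.22, 0, 0.02, 0, 0, 0, 5, -0.22, 0, 0.03, 0, 0, 0, 5, -0.22, 0.01, 0.02, 0, 0, 0, 5, -0.21, 0, 0.02, 0, 0, 0, 5, -0.22, 0, 0.02, 0, 0, 0, 5, 0, 0, 0, 0, 0, 0, 5, 0, 0, 0, 0, 0, 0, 5]
```

Call:
jog_arm:
  commands: [0.05,0.02,0.22,0,0,0,5,0,0,0.02,0,0,0,5,0,0,0,0,0,0,5,-0.22,0,0.02,0,0,0,5,-0.22,0,0.03,0,0,0,5,-0.22,0,0.02,0,0,0,5,-0.22,0,0.02,0,0,0,5,-0.22,0,0.03,0,0,0,5,-0.22,0,0.02,0,0,0,5,-0.22,0,0.02,0,0,0,5,-0.22,0,0.02,0,0,0,5,-0.2,0,0.02,0,0,0,5,-0.2,0,0.02,0,0,0,5,0,0,0,0,0,0,5]

```text
t: 38.05
tool_pos: [0.5612, -0.1434, 0.0721]
tool_rot: [0.157, 3.038, -0.014]
contact_force: [-1.2, 0.4, 6.5]
opening: 0.0163
grip_force: 118.3
```

Run:
```python
from h import *
o=obs(); nom()
darkblobs(BN,(-.0,.12),(-.055,.055),2,(.02,.06))
```

```text
t 38.05 p [ 0.5612 -0.1434  0.0721] rot [ 0.157  3.038 -0.014] f [-1.2  0.4  6.5] op 0.0163 q [-0.391  0.035  1.913  0.027  1.096 -1.869]
nom [ 0.6508 -0.153   0.0046] [-0.104  0.    -0.004] bin [0.0469 0.0021] grill [ 0.0575 -0.2889]
blobs [[0.08500000089406967, -0.01600000075995922, 0.041999999433755875], [0.0820000022649765, 0.024000000208616257, 0.041999999433755875]] [96, 83]
```

Call:
jog_arm:
  commands: [-0.12,0,0,0,0,0,5,-0.12,0,0.01,0,0,0,5,0,0,0,0,0,0,5]

```text
t: 38.48
tool_pos: [0.5747, -0.1447, 0.0723]
tool_rot: [0.157, 3.04, -0.013]
contact_force: [-2.0, 0.0, 5.8]
opening: 0.0164
grip_force: 118.0
```

Run:
```python
from h import *
o=obs(); nom()
darkblobs(BN,(-.0,.13),(-.055,.055),2,(.02,.06))
wp=[]
for k in range(1,5): 
    t,q=rearpose(.022+.002*k,.002,.006+.002*k,-.103,-.12*k); wp.append((t,q,5,.7))
t,q=rearpose(.028,.002,.08,-.103,-.48); wp.append((t,q,5,.5))
t,q=rearpose(.01,.002,.16,-.103,-.48); wp.append((t,q,5,.5,2))
plan(wp,cap=1)
```

```text
t 38.48 p [ 0.5747 -0.1447  0.0723] rot [ 0.157  3.04  -0.013] f [-2.   0.   5.8] op 0.0164 q [-0.383  0.067  1.88   0.026  1.1   -1.862]
nom [ 0.6642 -0.1542  0.0047] [-0.104  0.002 -0.004] bin [0.0603 0.0023] grill [ 0.0709 -0.2903]
blobs [[0.08500000089406967, -0.014000000432133675, 0.04399999976158142], [0.08399999886751175, 0.02500000037252903, 0.041999999433755875]] [85, 84]
16 rows; end [ 0.5382 -0.1416  0.1962]
[0.04, -0.01, 0.02, -0.02, -0.61, 0, 5, 0.05, 0, 0.03, -0.02, -0.61, 0, 5, 0.05, 0, 0.03, 0, -0.6, 0, 5, 0.05, 0, 0.03, 0, -0.6, 0, 5, 0.05, 0, 0.04, 0, -0.6, 0, 5, 0.05, 0, 0.04, 0, -0.6, 0, 5, 0.05, 0, 0.04, 0, -0.6, 0, 5, 0.05, 0, 0.04, 0, -0.6, 0, 5, -0.19, 0, -0.31, 0, 0, 0, 5, -0.2, 0, -0.32, 0, 0, 0, 5, -0.19, 0, -0.31, 0, 0, 0, 5, -0.16, 0, -0.43, 0, 0, 0, 5, -0.16, 0, -0.42, 0, 0, 0, 5, -0.16, 0, -0.43, 0, 0, 0, 5, 0, 0, 0, 0, 0, 0, 5, 0, 0, 0, 0, 0, 0, 5]
```

Call:
jog_arm:
  commands: [0.04,0,0,0,-0.6,0,5,0.04,0,0.02,0,-0.6,0,5,0.05,0,0.03,0,-0.6,0,5,0.05,0,0.03,0,-0.6,0,5,0.05,0,0.03,0,-0.6,0,5,0.05,0,0.03,0,-0.6,0,5,0.05,0,0.04,0,-0.6,0,5,0.05,0,0.04,0,-0.6,0,5,0,0,0,0,0,0,5,0,0,0,0,0,0,5,-0.2,0,-0.3,0,0,0,5,-0.2,0,-0.3,0,0,0,5,-0.2,0,-0.3,0,0,0,5,-0.15,0,-0.45,0,0,0,5,-0.15,0,-0.45,0,0,0,5,-0.15,0,-0.4,0,0,0,5,0,0,0,0,0,0,5,0,0,0,0,0,0,5]

```text
t: 40.78
tool_pos: [0.5373, -0.14, 0.1953]
tool_rot: [0.131, 2.566, -0.043]
contact_force: [-0.5, -0.0, -1.7]
opening: 0.0166
grip_force: 117.3
```

Run:
```python
from see import *
o=obs(); nom()
pic("lift2.png",(140,270,265,375),(155,290,170,340))
a=lippose(.03,0,.22,.012,-.45)
plan([((a[0]+o["tool_pos"])/2+[-.02,0,.03],a[1]*R.from_rotvec([0,0,.06]),5,.7),(*a,5,.7,2)])
```

```text
t 40.77 p [ 0.5373 -0.14    0.1953] rot [ 0.131  2.566 -0.043] f [-0.5 -0.  -1.7] op 0.0166 q [-0.493 -0.457  2.186  0.265  0.892 -2.074]
nom [ 0.6476 -0.1515  0.1764] [-0.102 -0.473 -0.003] bin [0.0435 0.0033] grill [ 0.0543 -0.2873]
10 rows; end [0.4772 0.1335 0.2262]
[0.12, 0.54, -0.31, -0.16, 0.06, -0.09, 5, 0.11, 0.55, -0.3, -0.15, 0.05, -0.09, 5, 0.11, 0.56, -0.28, -0.16, 0.06, -0.09, 5, 0.11, 0.56, -0.28, -0.15, 0.06, -0.09, 5, 0.1, 0.57, 0.03, 0, 0, -0.15, 5, 0.08, 0.56, 0.03, 0, 0, -0.15, 5, 0.08, 0.57, 0.04, 0, 0, -0.15, 5, 0.07, 0.57, 0.03, 0, 0, -0.15, 5, 0, 0, 0, 0, 0, 0, 5, 0, 0, 0, 0, 0, 0, 5]
```

View pics/lift2.png

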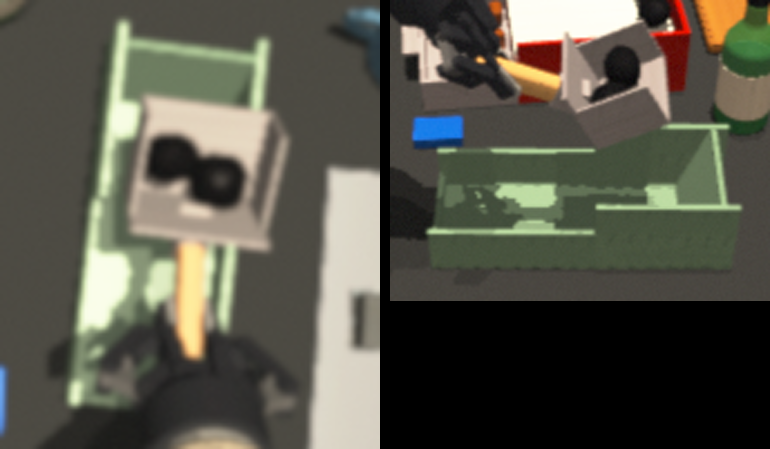

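Both remaining briquettes are in the scoop (top (172,157), (217,181)) and the bin is empty. On to the grill.

Call:
jog_arm:
  commands: [0.1,0.3,-0.3,-0.1,0,-0.1,5,0.1,0.55,-0.3,-0.1,0.05,-0.1,5,0.1,0.55,-0.3,-0.1,0.05,-0.1,5,0.1,0.55,-0.2,-0.1,0.05,-0.1,5,0.1,0.55,0,-0.1,0,-0.15,5,0.1,0.55,0,-0.05,0,-0.15,5,0.1,0.6,0,0,0,-0.15,5,0.1,0.6,0,0,0,-0.15,5,0,0.3,0,0,0,0,5,0,0,0,0,0,0,5,0,0,0,0,0,0,5]

```text
t: 42.25
tool_pos: [0.4736, 0.1372, 0.2259]
tool_rot: [-0.017, 2.583, -0.01]
contact_force: [-0.3, -0.4, -2.0]
opening: 0.0164
grip_force: 117.3
```

Run:
```python
from h import *
o=obs(); nom()
wp=[]
for z,x,p in ((.13,.03,-.35),(.1,.035,0),(.09,.035,.35),(.08,.035,.85)):
    a=lippose(x,0,z,.012,p); wp.append((*a,5,.9))
wp[-1]=(*wp[-1],3)
plan(wp,cap=1)
```

```text
t 42.25 p [0.4736 0.1372 0.2259] rot [-0.017  2.583 -0.01 ] f [-0.3 -0.4 -2. ] op 0.0164 q [ 0.19  -0.66   2.257 -0.123  0.998 -1.356]
nom [0.5843 0.1381 0.2053] [ 0.016 -0.458 -0.012] bin [-0.0487  0.2851] grill [-0.0047  0.0032]
19 rows; end [0.5923 0.135  0.2186]
[0.3, -0.02, 0.55, -0.05, 0.54, 0.02, 5, 0.27, -0.03, 0.57, -0.05, 0.54, 0.02, 5, -0.11, 0, -0.03, 0, 0.88, 0, 5, -0.1, 0, -0.03, 0, 0.87, 0, 5, -0.11, 0, -0.04, 0, 0.88, 0, 5, -0.09, 0, -0.06, 0, 0.87, 0, 5, -0.14, 0, -0.11, 0, 0.88, 0, 5, -0.13, 0, -0.11, 0, 0.87, 0, 5, -0.12, 0, -0.13, 0, 0.88, 0, 5, -0.11, 0, -0.14, 0, 0.87, 0, 5, -0.15, 0, -0.1, 0, 0.83, 0, 5, -0.15, 0, -0.12, 0, 0.84, 0, 5, -0.13, 0, -0.13, 0, 0.83, 0, 5, -0.12, 0, -0.13, 0, 0.83, 0, 5, -0.11, 0, -0.15, 0, 0.84, 0, 5, -0.1, 0, -0.16, 0, 0.83, 0, 5, 0, 0, 0, 0, 0, 0, 5, 0, 0, 0, 0, 0, 0, 5, 0, 0, 0, 0, 0, 0, 5]
```

Call:
jog_arm:
  commands: [0.3,-0.02,0.55,-0.05,0.55,0,5,0.27,-0.03,0.57,-0.05,0.55,0,5,-0.1,0,-0.03,0,0.9,0,5,-0.1,0,-0.03,0,0.85,0,5,-0.1,0,-0.05,0,0.85,0,5,-0.1,0,-0.05,0,0.85,0,5,-0.14,0,-0.1,0,0.9,0,5,-0.13,0,-0.1,0,0.9,0,5,-0.12,0,-0.13,0,0.9,0,5,-0.1,0,-0.14,0,0.85,0,5,-0.15,0,-0.1,0,0.85,0,5,-0.15,0,-0.12,0,0.85,0,5,-0.13,0,-0.13,0,0.85,0,5,-0.12,0,-0.13,0,0.8,0,5,-0.1,0,-0.15,0,0.85,0,5,-0.1,0,-0.15,0,0.85,0,5,0,0,0,0,0,0,5,0,0,0,0,0,0,5,0,0,0,0,0,0,5]

```text
t: 44.62
tool_pos: [0.5905, 0.1357, 0.2187]
tool_rot: [0.018, -2.388, 0.009]
contact_force: [0.3, -0.6, -1.1]
opening: 0.0168
grip_force: 117.5
```

Run:
```python
from see import *
o=obs(); nom()
pic("dump2.png",(130,290,150,270),(95,220,150,320))
```

```text
t 44.62 p [0.5905 0.1357 0.2187] rot [ 0.018 -2.388  0.009] f [ 0.3 -0.6 -1.1] op 0.0168 q [ 0.082  0.496  1.232  0.054  2.164 -1.491]
nom [0.599  0.1357 0.1065] [ 0.014  0.853 -0.002] bin [-0.0339  0.2841] grill [0.01   0.0005]
```

View pics/dump2.png

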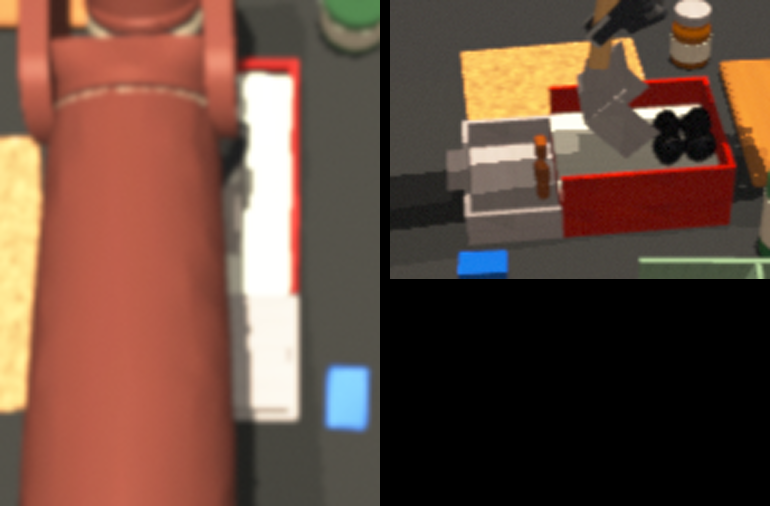

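All four briquettes are on the plate (side crop around (685,135)). Now the scoop goes back to its mat.

Run:
```python
from h import *
a=lippose(.01,0,.2,.012,.75); b=lippose(-.03,0.05,.24,.05,.2)
c=tcp((.545,.365,.12),.1,.005)
plan([(*a,5,.8),(*b,5,.9),(*c,5,.8,2)],cap=1)
```

```text
17 rows; end [0.4559 0.3561 0.1878]
[0.59, 0, -0.33, -0.01, -0.35, 0.01, 5, 0.58, -0.01, -0.35, -0.01, -0.34, 0, 5, 0.57, 0, -0.37, -0.01, -0.35, 0.01, 5, 0.19, 0.11, 0.16, 0.02, -0.78, -0.05, 5, 0.2, 0.11, 0.14, 0.02, -0.79, -0.05, 5, 0.21, 0.11, 0.12, 0.02, -0.78, -0.05, 5, 0.22, 0.11, 0.11, 0.02, -0.79, -0.05, 5, 0.23, 0.11, 0.09, 0.02, -0.78, -0.06, 5, 0.23, 0.12, 0.07, 0.02, -0.79, -0.05, 5, 0.24, 0.12, 0.05, 0.02, -0.78, -0.05, 5, -0.1, 0.59, 0.47, 0, -0.39, -0.1, 5, -0.08, 0.58, 0.47, 0, -0.39, -0.1, 5, -0.08, 0.59, 0.48, 0, -0.39, -0.1, 5, -0.06, 0.58, 0.48, 0, -0.39, -0.1, 5, -0.05, 0.59, 0.48, 0, -0.39, -0.1, 5, 0, 0, 0, 0, 0, 0, 5, 0, 0, 0, 0, 0, 0, 5]
```

Call:
jog_arm:
  commands: [0.6,0,-0.35,0,-0.35,0,5,0.6,0,-0.35,0,-0.35,0,5,0.55,0,-0.35,0,-0.35,0,5,0.2,0.1,0.15,0,-0.8,-0.05,5,0.2,0.1,0.15,0,-0.8,-0.05,5,0.2,0.1,0.1,0,-0.8,-0.05,5,0.2,0.1,0.1,0,-0.8,-0.05,5,0.25,0.1,0.1,0,-0.8,-0.05,5,0.25,0.1,0.05,0,-0.75,-0.05,5,0.25,0.15,0.05,0,-0.75,-0.05,5,-0.1,0.6,0.4,0,-0.4,-0.1,5,-0.1,0.6,0.4,0,-0.4,-0.1,5,-0.1,0.6,0.5,0,-0.4,-0.1,5,-0.05,0.6,0.5,0,-0.4,-0.1,5,-0.05,0.55,0.5,0,-0.35,-0.1,5,0,0,0,0,0,0,5,0,0,0,0,0,0,5]

```text
t: 46.85
tool_pos: [0.4584, 0.357, 0.1975]
tool_rot: [-0.148, 3.042, 0.024]
contact_force: [1.1, -1.7, -0.9]
opening: 0.0163
grip_force: 117.4
```

Run:
```python
from h import *
o=obs(); nom(); heldfit()
c=tcp((.545,.365,.03),.1,.008); e=plan([(*c,5,.6,2)])
```

```text
t 46.85 p [0.4584 0.357  0.1975] rot [-0.148  3.042  0.024] f [ 1.1 -1.7 -0.9] op 0.0163 q [ 0.549 -0.086  1.809 -0.033  1.327 -1.113]
nom [0.5477 0.3665 0.1298] [0.098 0.004 0.011] bin [-0.1081  0.5086] grill [-0.0378  0.2321]
nominal scoop [0.5477 0.3665 0.1298] [0.098 0.004 0.011]
top 1446 [ 0.5503  0.366   0.1331  0.0942 -0.0176] 0.0007
side 937 [ 0.5476  0.3647  0.1317  0.1048 -0.0057] 0.001
5 rows; end [0.4557 0.3561 0.0981]
[0.07, -0.01, 0.55, 0.04, 0.02, -0.01, 5, 0.08, -0.01, 0.56, 0.04, 0.02, -0.02, 5, 0.07, 0, 0.55, 0.04, 0.02, -0.01, 5, 0, 0, 0, 0, 0, 0, 5, 0, 0, 0, 0, 0, 0, 5]
```

Call:
jog_arm:
  commands: [0.05,0,0.5,0.04,0.03,0,5,0.05,0,0.5,0.04,0.03,0,5,0.05,0,0.5,0.04,0.03,0,5,0.05,0,0.35,0,0.03,0,5,0,0,0.1,0,0,0,5,0,0,0,0,0,0,5,0,0,0,0,0,0,5]

```text
t: 47.82
tool_pos: [0.4581, 0.3582, 0.0807]
tool_rot: [-0.147, 3.052, 0.007]
contact_force: [-0.3, -0.3, -1.4]
opening: 0.0166
grip_force: 117.5
```

Run:
```python
from h import *
o=obs(); nom(); heldfit()
```

```text
t 47.83 p [0.4581 0.3582 0.0807] rot [-0.147  3.052  0.007] f [-0.3 -0.3 -1.4] op 0.0166 q [ 0.554  0.046  1.886 -0.042  1.133 -1.097]
nom [0.5469 0.3668 0.0121] [0.096 0.014 0.   ] bin [-0.109   0.5088] grill [-0.0386  0.2324]
nominal scoop [0.5469 0.3668 0.0121] [0.096 0.014 0.   ]
top 1904 [0.5515 0.3644 0.0106 0.0715 0.0113] 0.0044
side 1097 [ 0.546   0.365   0.0067  0.0834 -0.0094] 0.0021
```

Lower in small steps until the force shows contact.

Call:
jog_arm:
  commands: [0,0,0.06,0,0,0,5,0,0,0.04,0,0,0,5,0,0,0.02,0,0,0,5,0,0,0,0,0,0,5,0,0,0,0,0,0,5]

```text
t: 48.55
tool_pos: [0.4577, 0.3578, 0.0718]
tool_rot: [-0.148, 3.055, 0.005]
contact_force: [-0.7, -0.6, -1.7]
opening: 0.0163
grip_force: 117.5
```

Call:
jog_arm:
  commands: [0,0,0.02,0,0,0,5,0,0,0.02,0,0,0,5,0,0,0,0,0,0,5,0,0,0,0,0,0,5]

```text
t: 49.05
tool_pos: [0.4585, 0.3582, 0.0711]
tool_rot: [-0.147, 3.053, 0.006]
contact_force: [-3.3, -1.4, 6.1]
opening: 0.0165
grip_force: 118.5
```

Contact. Release gradually, then rise along the tool axis.

Call:
jog_arm:
  commands: [0,0,-0.01,0,0,0,5,0,0,0,0,0,0,25,0,0,0,0,0,0,45,0,0,0,0,0,0,65,0,0,0,0,0,0,65,0,0,-0.3,0,0,0,65,0,0,-0.6,0,0,0,65,0,0,-0.8,0,0,0,65,0,0,-0.8,0,0,0,65,0,-0.6,-0.5,0,0,0,65,0,-0.8,0,0,0,0,65,0,-0.9,0,0,0,0,65,0,-0.9,0,0,0,0,65,0,-0.9,0,0,0,0,65,0,-0.9,0,0,0,0,65,0,-0.8,0,0,0,0,65,0,-0.4,0,0,0,0,65,0,0,0,0,0,0,65,0,0,0,0,0,0,65]

```text
t: 51.42
tool_pos: [0.4787, -0.0133, 0.2505]
tool_rot: [-0.148, 3.053, 0.005]
contact_force: [0.5, 0.5, 0.7]
opening: 0.0652
grip_force: 0.0
```

Run:
```python
from see import *
o=obs(); T,S=cloud("end"); 
W=T[T[:,2]<.14]
print("scoop",fit("scoop",box(W,(.53,.365),.14,.11),(.547,.365,.1),.004), rigid_fit("scoop",box(W[W[:,2]>.012],(.53,.365),.14,.1),[.547,.365,.004,.1,0]))
P=np.vstack([T,S]); P=P[P[:,2]<.105]
print("scraper",fit("scraper",box(P,(.525,-.374),.08,.11),(.522,-.374,-.04),.004))
im=eyes.get_image("top"); cv2.imwrite("pics/endc.png",cv2.resize(im["image"][100:300,90:430,::-1],None,fx=2.3,fy=2.3,interpolation=2))
for nm in ("scoop_mat","scraper_mat","matchbox"):
    for d in nets.silhouettes("top",nm)[:1]:
        p=pts(im,d["mask"]); r=cv2.minAreaRect((p[:,:2]*1000).astype(np.float32)); print(nm,np.round(r[0]),np.round(r[1]))
```

```text
t 51.42 p [ 0.4787 -0.0133  0.2505] rot [-0.148  3.053  0.005] f [0.5 0.5 0.7] op 0.0652 q [-0.197 -0.382  1.968  0.024  1.475 -1.866]
scoop (array([0.54870099, 0.36717402, 0.08955404]), np.float64(0.0008188083272666919), 693) (array([ 0.54853343,  0.36584708,  0.0071062 ,  0.07259843, -0.01095711]), np.float64(0.0009355773586030777))
scraper (array([ 0.52238578, -0.3741108 , -0.03985434]), np.float64(0.0011532508108386113), 1974)
scoop_mat [557. 365.] [252. 171.]
scraper_mat [ 525. -376.] [173. 248.]
matchbox [496. 363.] [176.  99.]
```

View pics/endc.png

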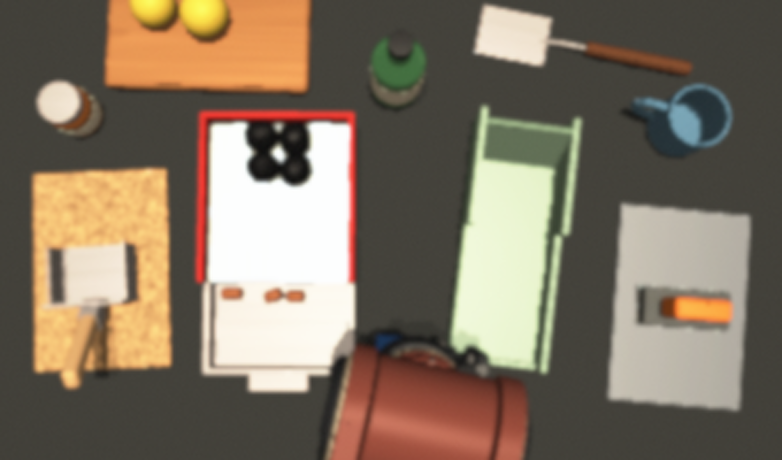

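The picture shows four briquettes on the plate (around (280,152)), three clinkers in the pan (at (232,294), (273,296), (295,296)), an empty bin, and the scoop and scraper on their mats. The scoop tilt is about 0.01 rad, and the arm is clear of everything. Handing in.

```bash
python3 -c "
from h import *
print(job.finish_job())"
```

```text
the job is handed in; nothing more can be done
None
```

I handed the job in at about 51 s of robot time, and no verdict came back. In the last picture all three clinkers are in the ash pan, all four briquettes are on the fire plate, and the scraper and scoop stand within about 10 mm of their mats' centres. The oil bottle looked untouched, and the matchbox was hidden by the arm in that picture.

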